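Pin the safety linchpin into a microscope boom and close its ring

ROBOT

A 7-joint arm with a two-finger parallel gripper is mounted at the origin on the work surface. World frame = base frame: x ahead of the robot, y to its left, z up, the work surface at z = 0. Lengths are in m, angles in rad, forces in N, time in s.
With the tool pointing down it reaches from about 0.425 to 1.025 m from the base axis. Payload 3.6 kg.
Tool frame: the origin (TCP) lies on the front face of the gripper's body, between the roots of the fingers; the fingertips stand 73 mm ahead of it and the grasp point (between the pads) lies 54 mm ahead of it (manip.tcp_to_grasp is the distance from the TCP to the grasp point, in m); z points along the fingers, y is the direction in which the jaws open and shut (so a half turn about z gives the same grasp; the last joint's range is limited). The gripper opens to 85 mm and grips with 20 to 120 N. Pads are 22 mm wide; open, the fingers measure 114 mm over their backs; the gripper's body (76 mm by 85 mm) begins 54 mm behind the grasp point. The pads swing forward as they close: fully open they stand 13 mm farther back than shut.
Start: joints at [-1.423, 0.591, 0.048, 1.609, -0.033, 0.943, -0.034], TCP at [0.173, 0.704, 0.304] pointing down, gripper open.
Joint ranges: [-2.69, 2.69], [-0.47, 2.24], [-1.27, 1.36], [0.19, 2.51], [-1.53, 4.68], [0.08, 2.07], [-3.09, 3.09]. Speed limits (rad/s): [2.57, 2.57, 3.14, 3.14, 3.14, 3.14, 3.14].

INTERFACE

Orientations are given as a unit quaternion [x, y, z, w].
In Python, from cell import status, viewer, manip gives the robot as it stands. The module is installed in compiled form; this text tells all that it offers.
- The arm moves only by the tool jog_arm, never from a script. Its arguments are lists of equal length, an entry for each row: "slide": the shift along the tool's x, y, z in mm, a list of three; "angular": the turn, a rotation vector about the tool's x, y, z in rad, a list of three; "grip": the finger opening in mm, from 0 to 85.4. A call has 1 to 10 rows; each row is the pose to reach, as a shift and turn from the pose commanded when the call began, along the tool's axes at that moment; what a row does not reach only later rows make up. A row lasts 1/12 s, in which the tool goes at most 41.7 mm and 7.16 degrees, less where a joint would pass 70% of its speed; a pose out of reach is approached as far as the arm can. A call with a gripper value outside its range is refused whole. The fingers move at their own pace and stop on an object; "force" is the grip in N (left out, the last holds). Time passes only in rows, so rows that repeat a pose let the fingers close. It gives the time, the measured TCP pose, the force and the opening at its end, in the units of the state.
- status.observe(): the state, without advancing time (a new reading comes with each control period).
- viewer.read_camera(name): name is "scene" or "top" or "wrist"; returns a dict with "color" (480x640x3 uint8, blue, green, red), "mtx" (3x3 intrinsics, pixels), "R" (3x3) and "t" (3): a world point X has camera coordinates R X + t; the wrist camera has in their place "T_tool_cam" (4x4, takes a point from camera to tool coordinates, whose origin is the TCP and whose axes are the flange's). Camera axes: x right, y down, z forward; pixel columns grow to the right and rows downward; lengths in m; the calibration is good to about 2 mm. The wrist camera is an equidistant fisheye: a pixel r from the principal point sees the ray r / f radians off the axis. A picture is of the moment at which its call begins: read the wrist's pose just before it. There is no depth.
- manip.sign_off(): hands the job in, once; it reports no verdict.
Trained networks look in a picture, given as the dict that the camera call returned (one of the last four; its "shot" number tells which), for a name from the list of things; names that differ only in an ending like _2 or _b are one class to them, and where a whole thing is asked for, a point or a joint stands for the part that bears it (a point fixed in the world has none). Each returns a list of dicts, best first, with "score" (0 to 1); they miss things now and then, are a little off and sometimes report something else, mostly with a low value. They report only what shows in the picture. A call takes as long as a camera call.
- viewer.outline_of(picture, query): "pixels" (480x640 bool, what is visible of it).
- viewer.landmark_of(picture, query): "point" ([x, y, z] in m, in the coordinates of the camera as it stood for that picture, good to about 4 mm: a listed point, or the origin of a listed thing).
The state is a dict: "clock": time; "joints": joint angles; "dq": joint speeds; "joint_efforts": joint torques, N m; "tool_pos": TCP position; "ee_rot": TCP orientation; "contact_force": force on the tool from outside, world axes, zero at the start; "moment": the same for the moment, N m; "gripper_width": finger opening in m.
Only numpy, scipy, OpenCV 4.12 (cv2) and the standard library are available. Lean on these libraries where they do the work, as an engineer would, in place of code of your own. Each camera call takes 0.05 s, during which the arm holds its last target.

TASK

Take the steel linchpin out of its grey parking block and push it down through the cross hole near the free end of the microscope stand's boom until its head sits flush on the boom, feeling gently for the hole rather than forcing it. Then swing the pin's ring over the end of the boom, fully down against the pin so that it encloses the boom, let go, and leave the jar, slide box and dish undisturbed.

Things in the scene. Friction and masses are not known exactly. Their poses are not given: they have to be found in the camera images.
- stand: White microscope stand, fixed. Origin on the table under the nominal hole; z up, x along the boom from free end to post, y level across. Level square aluminium boom 24 x 24 mm, top face at 240 mm. Post 32 mm thick, 300 mm tall at x = 300 mm, base 200 x 170 x 22 mm. Carriage and head at x 110 to 190 mm: 10 mm above boom top, down to 97 mm above table, eyepieces out to y = 85 mm.
- hole (a point): Nominal mouth of the vertical cross hole in the boom's top face, on its centre line; axes as the stand's. Hole 9 mm wide, sharp-edged to the touch, through 24 mm. The boom is firmly clamped but drawn out from nominal by 3 to 17 mm (not measured), so the true hole lies 3 to 17 mm towards -x from this point: find it by feel or sight. Keep any push of the pin on the boom under 18 N.
- boom_end (a point): Nominal middle of the boom's free end face, 22 mm from the hole towards -x and 12 mm below the top face; the true end is shifted along x by the same amount as the true hole. In the hole, about 13 mm below its mouth, a sprung ball presses the pin from the +x side with about 5 N: a push of 2 to 6 N gets past it, the pin does not fall in by itself.
- block: Grey plastic parking block (fixed), 34 x 34 mm and 60 mm tall, on a foot 90 mm long in x, 6 mm thick; origin at the centre of its underside, z up. The pin stands loosely in its 11 mm vertical hole.
- pin: Steel linchpin, loose, about 80 g. Origin at the centre of the head's flat underside, z up towards the head. Shank 8 mm thick, 48 mm long, the last 2 mm tapering to 7 mm. Head 18 x 18 mm, 10 mm high; on it a grip tab from 10 to 50 mm above the origin, 18 mm in x, 10 mm in y (grip it across y, clear of the ring). Ring hinge along y, 6 mm above the origin; the pin's -x side must face the boom's free end.
- ring (a joint): Angle of the pin's ring about its hinge (rad): 0 = stands straight out to the pin's -x side, negative = raised, positive = swung down; 1.45 = its stop, hanging down against the shank. Range -0.5 to 1.45; stiff (about 0.03 N m), stays where it is left. Push it along its arc: a straight sideways push on the steep wire can jam.
- ring_end (a point): Middle of the ring's far wire, 50 mm from the hinge. The ring is a D of 4 mm steel wire: its side wires run at y = +-21 mm (pin's axes) from the hinge out to 41 mm, then curve in to this point.
- bottle: Amber jar with white cap, 40 mm wide, 75 mm tall, loose bystander; origin at the centre of its underside.
- slidebox: Grey closed slide box, 85 x 60 x 32 mm, loose bystander; origin at the centre of its underside.
- dish: White shallow dish, 60 mm wide, 20 mm tall, loose bystander; origin at the centre of its underside.

How it is judged:
By the outcome, as a careful person would: the job done as asked, in the order asked, and still so for the second after the job is handed in, with the robot touching nothing.
It also fails if it takes over 72 s, if anything falls off the work surface, if the arm or the gripper's body presses on something with over 40 N, if the wrist force passes 120 N, or if a joint passes its speed limit or range.

## Working session

There is one attempt and no reset: what is moved stays moved. The work goes in short steps, Python scripts to look and compute and a tool call to move; the robot and the scene stay as the last step left them, time stands still between calls to the robot, and variables do not carry over. Pictures are saved under pics/ and viewed, and the job is handed in when it is done.

Besides the shell and the picture viewer there is one more tool, called after "Call:" as name(argument=value, ...), one argument or row to a line, values as JSON. jog_arm: Moves the arm, as the interface text tells. Its arguments: {"type":"object","properties":{"slide":{"type":"array","items":{"type":"array","items":{"type":"number"}}},"angular":{"type":"array","items":{"type":"array","items":{"type":"number"}}},"grip":{"type":"array","items":{"type":"number"}},"force":{"type":"number"}},"required":["slide","angular","grip"]}

```bash
mkdir -p pics
cat > h.py <<'E'
import numpy as np, cv2
from cell import status, viewer, manip
from scipy.spatial.transform import Rotation as Ro
def toW(p,pic): return pic["R"].T@(np.array(p)-pic["t"])
E
python3 - <<'E'
from h import *
s=status.observe()
for k,v in s.items(): print(k,np.round(v,4))
for c in ["scene","top","wrist"]:
    p=viewer.read_camera(c); cv2.imwrite(f"pics/a_{c}.png",p["color"])
    print(c,p["mtx"].round(1).tolist())
    if c!="wrist": print((-p["R"].T@p["t"]).round(3), p["R"].round(3).tolist())
    else: print(p["T_tool_cam"].round(3).tolist())
    for n in ["stand","hole","boom_end","block","pin","ring_end","bottle","slidebox","dish"]:
        r=viewer.landmark_of(p,n)
        for q in r[:2]:
            if c!="wrist": w=toW(q["point"],p)
            else:
                w=Ro.from_quat(s["ee_rot"]).apply((p["T_tool_cam"]@np.r_[q["point"],1])[:3])+s["tool_pos"]
            print(n,round(q["score"],2),w.round(4))
E
```

```text
clock 0.0
joints [-1.4235  0.5922  0.0483  1.6099 -0.0333  0.9427 -0.0337]
dq [-0.0012  0.0015  0.001  -0.0012  0.0005 -0.0002 -0.0013]
joint_efforts [-1.20000e-03 -5.48702e+01  1.54620e+00 -1.98122e+01  9.40000e-03
  8.60000e-03 -0.00000e+00]
tool_pos [0.1727 0.7034 0.3027]
ee_rot [ 1.201e-01  9.928e-01 -1.200e-03 -1.000e-04]
contact_force [-0.2712 -0.4354 -0.3556]
moment [0.0159 0.0053 0.0193]
gripper_width 0.0854
scene [[570.3, 0.0, 323.3], [0.0, 570.3, 246.3], [0.0, 0.0, 1.0]]
[1.245 0.233 0.701] [[-0.504, 0.863, 0.014], [0.494, 0.302, -0.816], [-0.708, -0.404, -0.578]]
stand 0.33 [ 0.4899 -0.3132  0.0587]
hole 0.69 [ 0.5347 -0.0008  0.2413]
boom_end 0.72 [ 0.5577 -0.0026  0.2273]
block 0.91 [ 4.881e-01 -3.102e-01  3.000e-04]
pin 0.64 [ 0.4914 -0.3142  0.0586]
ring_end 0.52 [ 0.4615 -0.2681  0.0882]
ring_end 0.18 [ 0.5588 -0.0046  0.2275]
bottle 0.95 [ 0.7098 -0.2495  0.0023]
slidebox 0.91 [ 0.7457 -0.0943  0.0074]
dish 0.78 [ 3.416e-01 -1.200e-01 -3.000e-04]
top [[597.0, 0.0, 322.2], [0.0, 597.0, 239.5], [0.0, 0.0, 1.0]]
[ 0.372 -0.154  1.001] [[-0.005, -1.0, 0.005], [-0.978, 0.004, -0.21], [0.21, -0.006, -0.978]]
hole 0.72 [0.535  0.0017 0.2405]
hole 0.71 [ 0.7438 -0.0943 -0.0013]
boom_end 0.89 [ 0.5611 -0.0038  0.2289]
block 0.56 [ 0.4884 -0.3099  0.0009]
pin 0.66 [ 0.4907 -0.3121  0.0637]
ring_end 0.57 [ 0.4709 -0.2752  0.0865]
bottle 0.93 [ 0.7111 -0.2441 -0.0019]
slidebox 0.92 [ 0.7424 -0.0966 -0.0023]
dish 0.91 [ 0.3441 -0.1191 -0.0034]
wrist [[371.6, 0.0, 328.6], [0.0, 371.6, 240.7], [0.0, 0.0, 1.0]]
[[0.0, -0.949, -0.314, 0.081], [1.0, 0.0, 0.0, 0.0], [-0.0, -0.314, 0.949, -0.07], [0.0, 0.0, 0.0, 1.0]]
```

View pics/a_scene.png

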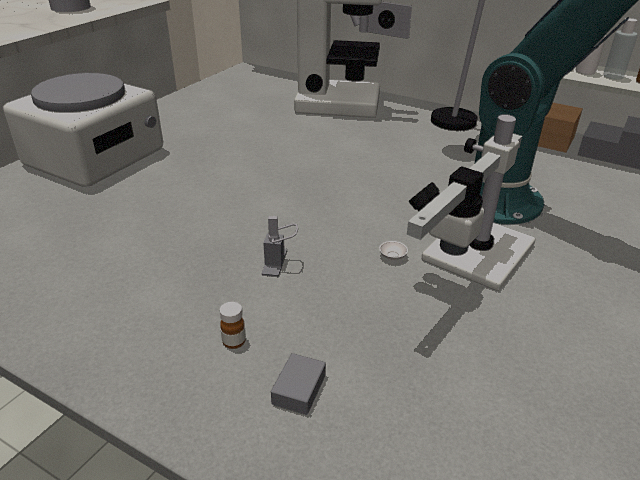

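View pics/a_top.png

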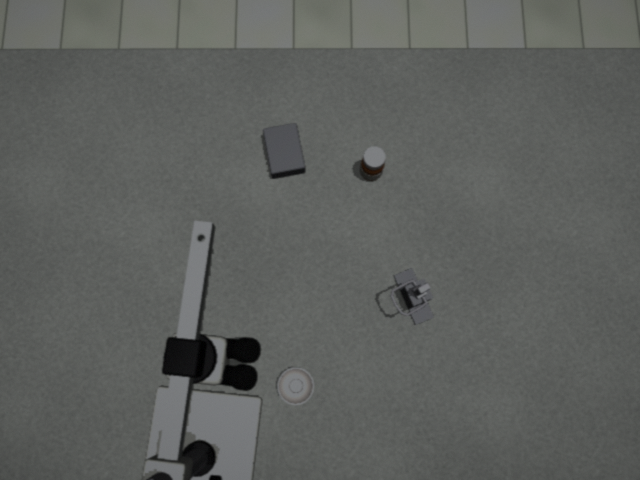

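View pics/a_wrist.png

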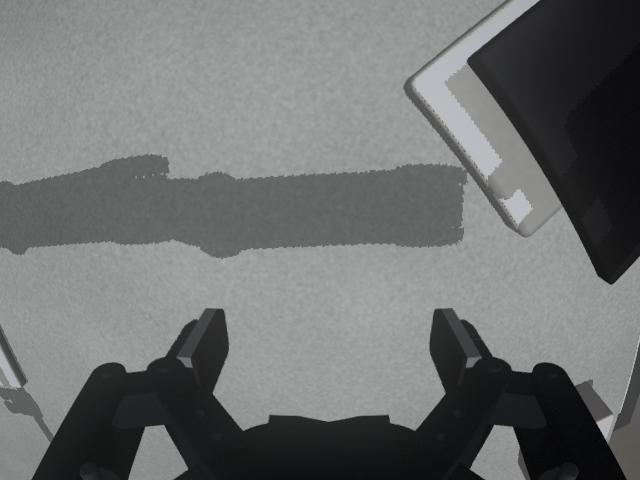

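```bash
cat >> h.py <<'E'
def ray(pic,u,v,z):
    d=np.linalg.inv(pic["mtx"])@[u,v,1.]; d=pic["R"].T@d; c=-pic["R"].T@pic["t"]
    return c+d*(z-c[2])/d[2]
def proj(pic,X):
    q=pic["mtx"]@(pic["R"]@np.array(X)+pic["t"]); return q[:2]/q[2]
E
python3 - <<'E'
import cv2,numpy as np
t=cv2.imread("pics/a_top.png");s=cv2.imread("pics/a_scene.png")
a=cv2.resize(t[210:290,160:260],None,fx=4,fy=4,interpolation=2)
b=cv2.resize(t[255:335,365:465],None,fx=4,fy=4,interpolation=2)
c=cv2.resize(s[170:250,380:480],None,fx=4,fy=4,interpolation=2)
d=cv2.resize(s[205:285,240:340],None,fx=4,fy=4,interpolation=2)
m=np.vstack([np.hstack([a[:300],b[:300]]),np.hstack([c[:300],d[:300]])]);print(m.shape)
cv2.imwrite("pics/b.png",m[:600])
E
```

```text
(600, 800, 3)
```

View pics/b.png

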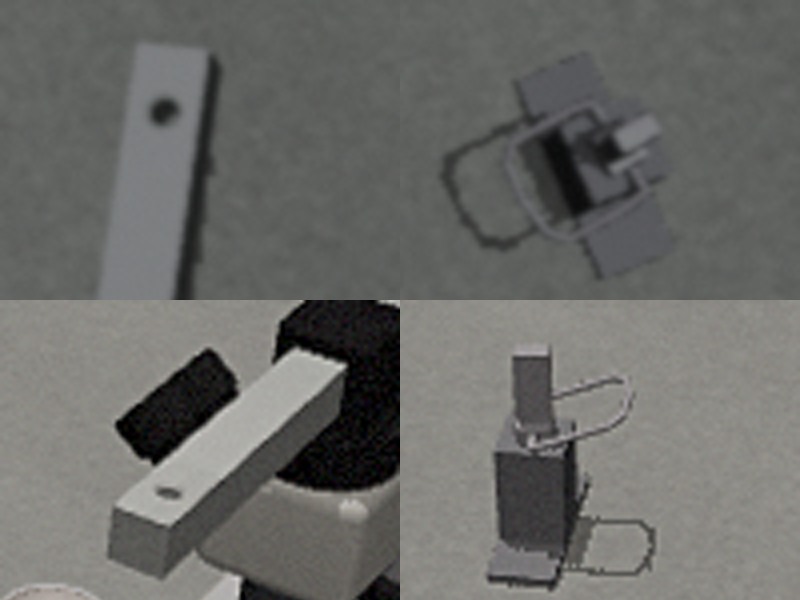

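Run:
```python
from h import *
T=viewer.read_camera("top"); S=viewer.read_camera("scene")
h1=ray(T,200.8,237.1,.24);h2=ray(S,421.8,217.1,.24);print("hole",h1,h2)
g=cv2.GaussianBlur(cv2.cvtColor(T["color"],6),(3,3),0).astype(int)
L=[];Rr=[]
for v in range(226,330,4):
    row=g[v]; c=int(201-(v-237)*0.14)
    d=np.diff(row[c-18:c+19]); 
    l=c-18+np.argmax(d[:18])+.5; r=c-18+18+np.argmin(d[18:])+.5
    L.append([l,v]);Rr.append([r,v])
print(L[::5],Rr[::5])
def fit(P):
    X=np.array([ray(T,u,v,.24)[:2] for u,v in P])
    k=np.polyfit(X[:,0],X[:,1],1); res=X[:,1]-np.polyval(k,X[:,0]); m=abs(res)<.0015
    k=np.polyfit(X[m,0],X[m,1],1); return k,m.sum()
print(fit(L),fit(Rr), "angle", np.arctan(fit(L)[0][0]),np.arctan(fit(Rr)[0][0]))
for n,p in(("T",T),("S",S)):
  for q in ["stand","pin","ring_end","block"]:
    r=viewer.outline_of(p,q)
    for k in r[:2]:
        ys,xs=np.nonzero(k["pixels"]);print(n,q,round(k["score"],2),xs.min(),xs.max(),ys.min(),ys.max(),len(xs))
```

```text
hole [ 5.39469987e-01 -1.29413087e-04  2.40000000e-01] [ 5.36888160e-01 -3.00865154e-04  2.40000000e-01]
[[np.float64(193.5), 226], [np.float64(189.5), 246], [np.float64(186.5), 266], [np.float64(183.5), 286], [np.float64(180.5), 306], [np.float64(177.5), 326]] [[np.float64(211.5), 226], [np.float64(208.5), 246], [np.float64(205.5), 266], [np.float64(202.5), 286], [np.float64(199.5), 306], [np.float64(196.5), 326]]
(array([-0.10937812,  0.07144977]), np.int64(26)) (array([-0.10889766,  0.04688429]), np.int64(26)) angle -0.10894503945372506 -0.10847023651494146
T stand 0.61 142 261 221 479 16727
T pin 0.68 263 304 122 178 1801
T pin 0.63 391 429 280 314 387
T ring_end 0.54 391 427 279 315 254
T block 0.93 395 432 269 323 872
S stand 0.67 407 535 115 290 11242
S stand 0.51 268 296 216 241 288
S pin 0.75 268 279 216 241 237
S ring_end 0.5 272 297 224 242 119
S block 0.83 263 285 234 276 712
```

```bash
cat >> h.py <<'E'
def plan(pos,yaw,s=None,pitch=0):
    """tool delta to reach TCP pos, tool x at yaw (deg), pitch: rad tilt pointing away from tool +x"""
    s=s or status.observe(); R0=Ro.from_quat(s["ee_rot"])
    y=np.radians(yaw); x=np.array([np.cos(y),np.sin(y),0]); z=np.array([0,0,-1.])
    x2=np.cos(pitch)*x+np.sin(pitch)*np.array([0,0,1]); z2=-np.sin(pitch)*x+np.cos(pitch)*z
    # z2 . x2 = 0 by constr: -sp*cp + cp*... 
    z2=np.cos(pitch)*z-np.sin(pitch)*x; x2=np.cos(pitch)*x-np.sin(pitch)*(-z)*-1 if 0 else np.cos(pitch)*x+np.sin(pitch)*z
    R1=Ro.from_matrix(np.c_[x2,np.cross(z2,x2),z2])
    d=R0.inv().apply(np.array(pos)-s["tool_pos"])*1000; r=(R0.inv()*R1).as_rotvec()
    print("slide",d.round(2),"rot",r.round(4),"mm",np.linalg.norm(d).round(1),"rows",max(np.linalg.norm(d)/41.7,np.linalg.norm(r)/.125).__ceil__())
    return d,r
E
python3 - <<'E'
from h import *
plan([.5,.4,.42],140); plan([.538,0,.42],120)
E
```

```text
slide [-390.16 -217.29 -116.1 ] rot [-0.      0.      0.4573] mm 461.4 rows 12
slide [-522.47 -596.68 -116.08] rot [-0.      0.      0.8064] mm 801.5 rows 20
```

Call:
jog_arm(
  slide=[
    [-33,-18,-12],
    [-70,-38,-45],
    [-105,-58,-80],
    [-142,-78,-116],
    [-180,-99,-116],
    [-218,-120,-116],
    [-256,-141,-116],
    [-294,-162,-116],
    [-332,-183,-116],
    [-370,-204,-116],
  ],
  angular=[
    [0,0,0.04],
    [0,0,0.09],
    [0,0,0.13],
    [0,0,0.18],
    [0,0,0.22],
    [0,0,0.27],
    [0,0,0.31],
    [0,0,0.36],
    [0,0,0.41],
    [0,0,0.45],
  ],
  grip=[85,85,85,85,85,85,85,85,85,85],
)

```text
clock: 2.83
tool_pos: [0.4543, 0.4443, 0.4203]
ee_rot: [0.34, 0.941, 0.001, 0.0]
contact_force: [0.6, 0.9, 0.7]
gripper_width: 0.0852
```

Run:
```python
from h import *
s=status.observe();print(s["clock"],s["tool_pos"].round(4) if hasattr(s["tool_pos"],"round") else s["tool_pos"],np.round(s["joints"],3))
plan([.538,0,.42],120)
```

```text
2.8333 [0.4543 0.4443 0.4203] [-1.014  0.374  0.234  1.704 -0.096  1.074  0.127]
slide [-3.4821e+02 -2.8837e+02 -9.0000e-02] rot [ 1.000e-03 -3.000e-04  3.543e-01] mm 452.1 rows 11
```

Call:
jog_arm(
  slide=[
    [-35,-29,0],
    [-70,-58,0],
    [-105,-87,0],
    [-140,-116,0],
    [-175,-145,0],
    [-210,-174,0],
    [-245,-203,0],
    [-280,-232,0],
    [-315,-261,0],
    [-348,-288,0],
  ],
  angular=[
    [0,0,0.04],
    [0,0,0.08],
    [0,0,0.12],
    [0,0,0.16],
    [0,0,0.2],
    [0,0,0.24],
    [0,0,0.27],
    [0,0,0.3],
    [0,0,0.33],
    [0,0,0.354],
  ],
  grip=[85,85,85,85,85,85,85,85,85,85],
)

```text
clock: 3.67
tool_pos: [0.5311, 0.0346, 0.4201]
ee_rot: [0.499, 0.866, 0.0, 0.0]
contact_force: [1.0, 0.7, -0.1]
gripper_width: 0.0853
```

```bash
cat >> h.py <<'E'
def wray(pic,s,u,v,z):
    m=pic["mtx"]; a=np.array([u-m[0,2],v-m[1,2]]); r=np.hypot(*a); th=r/m[0,0]
    d=np.r_[a/max(r,1e-9)*np.sin(th),np.cos(th)]
    T=pic["T_tool_cam"]; R=Ro.from_quat(s["ee_rot"]).as_matrix()
    c=R@T[:3,3]+s["tool_pos"]; d=R@T[:3,:3]@d
    return c+d*(z-c[2])/d[2]
def wproj(pic,s,X):
    m=pic["mtx"];T=pic["T_tool_cam"]; R=Ro.from_quat(s["ee_rot"]).as_matrix()
    p=R.T@(np.array(X)-s["tool_pos"]); p=T[:3,:3].T@(p-T[:3,3])
    r=np.hypot(p[0],p[1]); th=np.arctan2(r,p[2])
    return np.array([m[0,2],m[1,2]])+p[:2]/r*th*m[0,0]
E
python3 - <<'E'
from h import *
s=status.observe();print(s["clock"],s["tool_pos"],np.round(s["joints"],3))
p=viewer.read_camera("wrist");cv2.imwrite("pics/c.png",p["color"])
print(wproj(p,s,[.538,0,.24]), viewer.landmark_of(p,"hole")[:1])
E
```

```text
3.6667 [0.53105094 0.03461525 0.42008409] [-0.532  0.235  0.469  1.925 -0.125  1.008  0.518]
[312.96697319 281.90063253] [{'point': [-0.0163, 0.0251, 0.2763], 'score': 0.9}]
```

View pics/c.png

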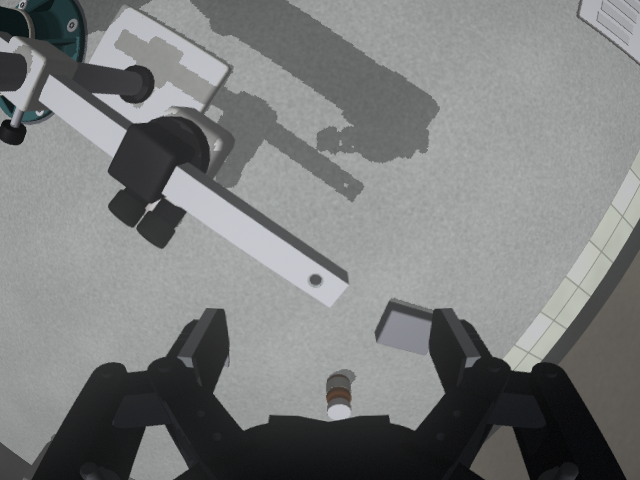

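Run:
```python
from h import *
s=status.observe();print(s["tool_pos"]);p=viewer.read_camera("wrist")
g=cv2.cvtColor(p["color"],6); c=g[265:295,300:332]
m=(c<130).astype(np.uint8); n,l,st,ce=cv2.connectedComponentsWithStats(m);print(st.tolist(),ce.round(2).tolist())
for u,v in [(316,280.3)]: print(wray(p,s,u,v,.24))
# boom edges at z=.24
for a in [(332,306.5),(349,283.5)]: print(a,wray(p,s,*a,.24))
cv2.imwrite("pics/c2.png",cv2.resize(g[260:312,290:360],None,fx=8,fy=8,interpolation=0))
plan([.49,-.313,.42],120)
```

```text
[0.53165677 0.027541   0.42060503]
[[0, 0, 32, 30, 853], [14, 0, 12, 11, 107]] [[14.97, 15.68], [19.72, 5.11]]
[ 0.5398681  -0.00601448  0.24      ]
(332, 306.5) [ 0.56108005 -0.01943495  0.24      ]
(349, 283.5) [0.56249127 0.00367183 0.24      ]
slide [-279.32 -206.53    0.55] rot [ 0.0006  0.0015 -0.0063] mm 347.4 rows 9
```

View pics/c2.png

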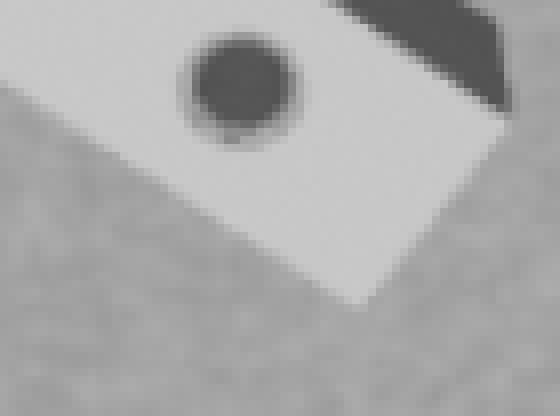

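```bash
cat >> h.py <<'E'
def holeW(s,p,X0):
    g=cv2.cvtColor(p["color"],6); u0,v0=wproj(p,s,X0).round().astype(int)
    c=cv2.resize(g[v0-22:v0+23,u0-22:u0+23],None,fx=4,fy=4,interpolation=2)
    return c,u0,v0
E
python3 - <<'E'
from h import *
for i in range(3): viewer.read_camera("wrist")
s=status.observe();print(s["tool_pos"],s["clock"],np.abs(s["dq"]).max());p=viewer.read_camera("wrist")
g=cv2.cvtColor(p["color"],6)
u0,v0=wproj(p,s,[.539,0,.24]).round().astype(int);print(u0,v0)
c=g[v0-9:v0+10,u0-9:u0+10]; w=np.clip(150-c.astype(float),0,None)
yy,xx=np.mgrid[v0-9:v0+10,u0-9:u0+10]; u=(w*xx).sum()/w.sum();v=(w*yy).sum()/w.sum()
print(c.min(),c.max(),u,v,wray(p,s,u,v,.24))
cv2.imwrite("pics/c3.png",cv2.resize(g[v0-30:v0+50,u0-30:u0+50],None,fx=7,fy=7,interpolation=0))
print(u0-30,v0-30)
E
```

```text
[0.53100968 0.03807167 0.41957824] 3.9667 0.017299555590143546
312 287
82 200 312.83190837231814 283.48959509598325 [0.53831177 0.00257947 0.24      ]
282 257
```

View pics/c3.png

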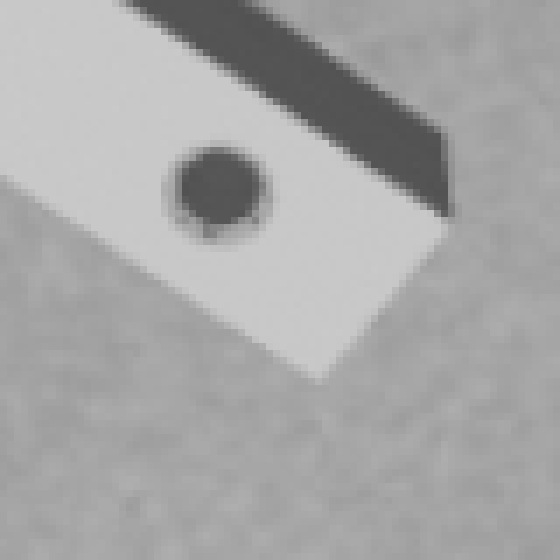

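Run:
```python
from h import *
s=status.observe();p=viewer.read_camera("wrist")
print(s["tool_pos"],wray(p,s,313.2,284.5,.24),[wray(p,s,*a,.24) for a in [(282+320/7,257+378/7),(282+450/7,257+222/7)]])
plan([.49,-.313,.36],120)
```

```text
[0.53098477 0.03858387 0.41949188] [0.5389292  0.00253272 0.24      ] [array([ 0.55949544, -0.0114086 ,  0.24      ]), array([0.56185266, 0.0119214 , 0.24      ])]
slide [-282.82 -213.06   59.27] rot [-0.0001 -0.0007  0.0061] mm 359.0 rows 9
```

Call:
jog_arm(
  slide=[
    [-30,-23,0],
    [-60,-46,0],
    [-90,-69,0],
    [-122,-92,0],
    [-154,-116,0],
    [-186,-140,0],
    [-218,-164,15],
    [-250,-188,35],
    [-283,-213,59],
    [-283,-213,59],
  ],
  angular=[
    [0,0,0.006],
    [0,0,0.006],
    [0,0,0.006],
    [0,0,0.006],
    [0,0,0.006],
    [0,0,0.006],
    [0,0,0.006],
    [0,0,0.006],
    [0,0,0.006],
    [0,0,0.006],
  ],
  grip=[85,85,85,85,85,85,85,85,85,85],
)

```text
clock: 4.9
tool_pos: [0.4866, -0.3193, 0.3582]
ee_rot: [0.504, 0.864, -0.002, -0.001]
contact_force: [-0.6, -0.5, 0.4]
gripper_width: 0.085
```

Run:
```python
from h import *
for i in range(3): viewer.read_camera("wrist")
s=status.observe();print(s["tool_pos"],s["clock"],np.abs(s["dq"]).max(),np.round(s["joints"],3));p=viewer.read_camera("wrist")
cv2.imwrite("pics/d.png",p["color"])
R=Ro.from_quat(s["ee_rot"]).as_matrix();T=p["T_tool_cam"]
for n in ["pin","ring_end","block"]:
    for q in viewer.landmark_of(p,n)[:1]: print(n,q["score"],R@(T@np.r_[q["point"],1])[:3]+s["tool_pos"])
```

```text
[ 0.48948732 -0.31409979  0.3600104 ] 5.05 0.03557748730690832 [ 0.071  0.392  0.571  1.899 -0.262  0.927  1.287]
pin 0.7 [ 0.48990231 -0.30969898  0.06035217]
ring_end 0.59 [ 0.46899188 -0.27162252  0.08007214]
block 0.86 [ 0.4911855  -0.31315398  0.00575605]
```

View pics/d.png

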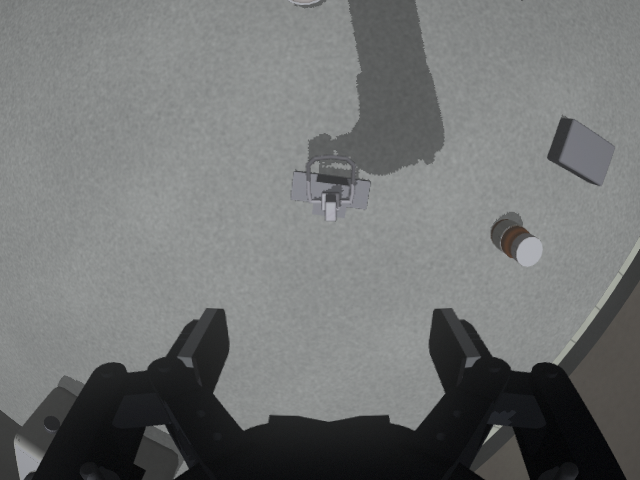

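Run:
```python
import cv2
g=cv2.imread("pics/d.png")
cv2.imwrite("pics/d2.png",cv2.resize(g[145:235,280:380],None,fx=6.5,fy=6.5,interpolation=2))
```

```text
(no output)
```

View pics/d2.png

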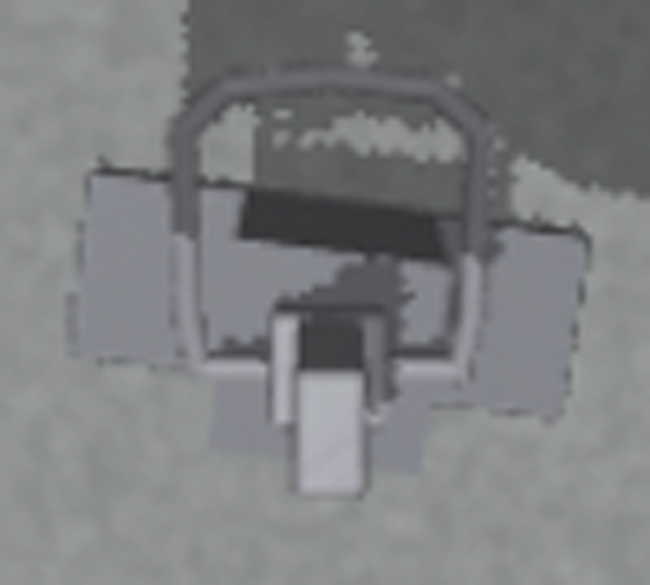

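Run:
```python
from h import *
s=status.observe();p=viewer.read_camera("wrist");print(s["tool_pos"])
f=lambda a,z: wray(p,s,280+(a[0]-3)/6.5,145+(a[1]-3)/6.5,z)
c=[f(a,.110) for a in [(300,372),(362,375),(297,495),(362,497)]]
print(np.round(c,4),"tabtop",np.mean(c,0))
h1,h2=f((205,365),.066),f((455,370),.066);print("hinge",h1,h2,np.linalg.norm(h1-h2),np.degrees(np.arctan2(*(h2-h1)[1::-1])))
e=f((330,78),.085);print("end",e)
d=c[0]-c[2];print("x dir tab",np.degrees(np.arctan2(d[1],d[0])));d=c[1]-c[3];print(np.degrees(np.arctan2(d[1],d[0])))
print("tool yaw",np.degrees(np.arctan2(*Ro.from_quat(s["ee_rot"]).as_matrix()[1::-1,0])))
m=(h1+h2)/2; print("ring dir",np.degrees(np.arctan2(*(e-m)[1::-1])), np.linalg.norm((e-m)[:2]))
```

```text
[ 0.49059725 -0.31279086  0.36142726]
[[ 0.4832 -0.3042  0.11  ]
 [ 0.4907 -0.3003  0.11  ]
 [ 0.4915 -0.3194  0.11  ]
 [ 0.4994 -0.3152  0.11  ]] tabtop [ 0.491228   -0.30975317  0.11      ]
hinge [ 0.4745438  -0.31896136  0.066     ] [ 0.50838594 -0.30029791  0.066     ] 0.038647313167751586 28.876099066593518
end [ 0.46795741 -0.26937284  0.085     ]
x dir tab 118.57495834058226
120.32829857072863
tool yaw 120.04708466821997
ring dir 120.28226770810916 0.04661770958688919
```

Run:
```python
from h import *
for i in range(6):
    viewer.read_camera("top"); s=status.observe(); print(s["tool_pos"].round(4) if hasattr(s["tool_pos"],'round') else s["tool_pos"],s["contact_force"])
plan([.4912,-.3098,.30],119.8); plan([.4912,-.3098,.20],119.8);plan([.4912,-.3098,.154],119.8)
```

```text
[ 0.4901 -0.3134  0.3614] [ 0.70868632 -0.54271823  0.21768487]
[ 0.4899 -0.3137  0.3613] [-1.18101515 -0.61921024  0.21230408]
[ 0.4897 -0.3141  0.3612] [ 0.18039173 -0.30349403 -0.86058047]
[ 0.4895 -0.3143  0.3611] [-0.30022147  0.36942727 -0.38016688]
[ 0.4893 -0.3146  0.361 ] [ 0.00099964 -0.68579404 -0.83004693]
[ 0.4892 -0.3148  0.3609] [0.51427219 0.00948217 0.90562702]
slide [ 3.34  4.17 60.91] rot [0.0004 0.0003 0.0005] mm 61.1 rows 2
slide [  3.37   4.13 160.91] rot [0.0004 0.0003 0.0005] mm 161.0 rows 4
slide [  3.38   4.11 206.91] rot [0.0004 0.0003 0.0005] mm 207.0 rows 5
```

Call:
jog_arm(
  slide=[
    [2,2,20],
    [2,2.5,50],
    [2,2.5,85],
    [2,2.5,115],
    [2,2.5,130],
    [2,2.5,130],
  ],
  angular=[
    [0,0,0],
    [0,0,0],
    [0,0,0],
    [0,0,0],
    [0,0,0],
    [0,0,0],
  ],
  grip=[50,50,50,50,50,50],
  force=60,
)

```text
clock: 6.1
tool_pos: [0.4885, -0.3106, 0.2271]
ee_rot: [0.502, 0.865, -0.0, -0.004]
contact_force: [-0.2, 1.1, -0.8]
gripper_width: 0.0499
```

Run:
```python
from h import *
for i in range(2): viewer.read_camera("wrist")
s=status.observe();print(s["tool_pos"],s["clock"],s["gripper_width"]);p=viewer.read_camera("wrist")
cv2.imwrite("pics/e.png",p["color"])
import pickle;pickle.dump((s,p),open("e.pkl","wb"))
print(wproj(p,s,[.49,-.3112,.11]))
```

```text
[ 0.49026546 -0.31237828  0.23063627] 6.2 0.04994280437758043
[329.34689018 270.01836539]
```

View pics/e.png

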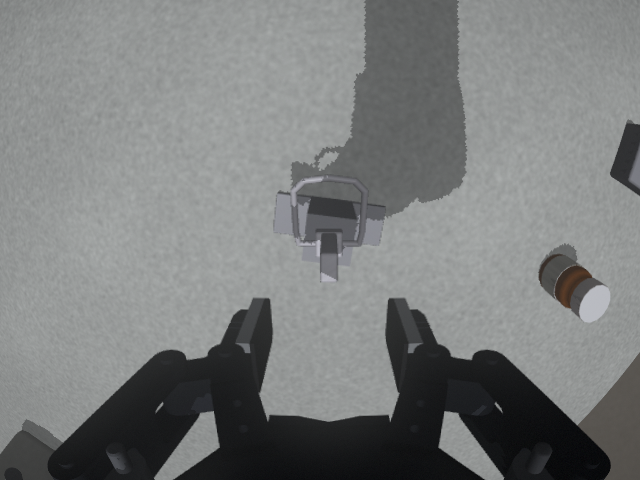

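Run:
```python
from h import *
s=status.observe();print(s["tool_pos"]);plan([.49,-.3112,.154],119.8)
```

```text
[ 0.49075921 -0.31284495  0.23160455]
slide [ 1.93  0.11 77.6 ] rot [ 0.0007  0.0017 -0.0005] mm 77.6 rows 2
```

Call:
jog_arm(
  slide=[
    [1,0,20],
    [1.5,0,45],
    [1.5,0,65],
    [1.5,0,77],
    [1.5,0,77],
    [1.5,0,77],
    [1.5,0,77],
  ],
  angular=[
    [0,0,0],
    [0,0,0],
    [0,0,0],
    [0,0,0],
    [0,0,0],
    [0,0,0],
    [0,0,0],
  ],
  grip=[45,40,35,30,30,30,30],
)

```text
clock: 6.83
tool_pos: [0.4904, -0.3116, 0.1552]
ee_rot: [0.502, 0.865, -0.0, 0.001]
contact_force: [0.2, -0.2, -0.3]
gripper_width: 0.0303
```

Run:
```python
from h import *
s=status.observe();print(s["tool_pos"],s["clock"],s["gripper_width"],s["contact_force"]);p=viewer.read_camera("wrist")
cv2.imwrite("pics/f.png",p["color"])
S=viewer.read_camera("scene");x=S["color"][190:300,220:350];cv2.imwrite("pics/f2.png",cv2.resize(x,None,fx=5,fy=5,interpolation=2))
print(status.observe()["tool_pos"])
```

```text
[ 0.49036701 -0.31161985  0.15517725] 6.8333 0.03030359934428435 [ 0.17353963 -0.17337532 -0.25855587]
[ 0.49026307 -0.31149182  0.1551213 ]
```

View pics/f.png

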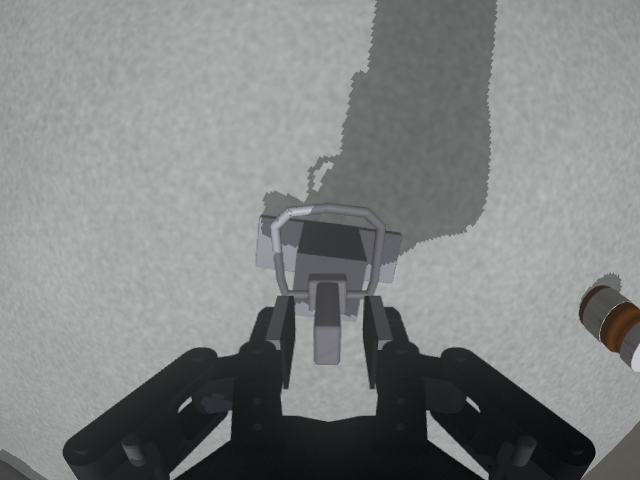

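View pics/f2.png

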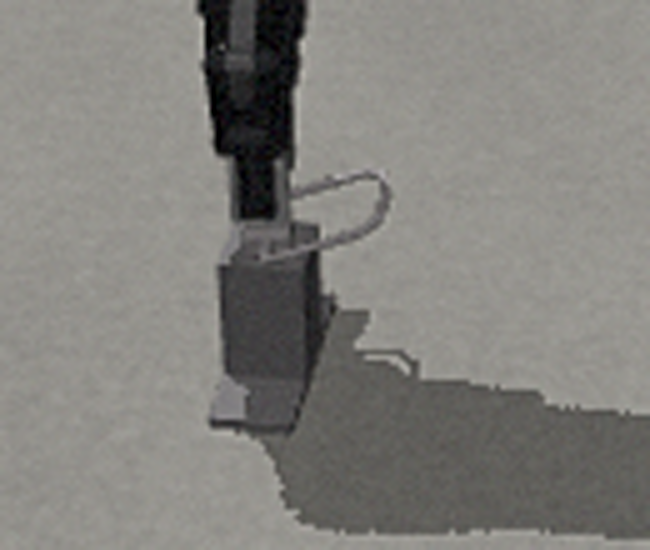

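Call:
jog_arm(
  slide=[
    [0,0,0],
    [0,0,0],
    [0,0,0],
    [0,0,0],
    [0,0,0],
    [0,0,0],
  ],
  angular=[
    [0,0,0],
    [0,0,0],
    [0,0,0],
    [0,0,0],
    [0,0,0],
    [0,0,0],
  ],
  grip=[18,10,4,4,4,4],
  force=60,
)

```text
clock: 7.43
tool_pos: [0.4899, -0.3111, 0.1545]
ee_rot: [0.502, 0.865, 0.0, 0.001]
contact_force: [-0.4, 1.4, 5.8]
gripper_width: 0.009
```

Call:
jog_arm(
  slide=[
    [0,0,-5],
    [0,0,-15],
    [0,0,-30],
    [0,0,-60],
    [0,0,-95],
    [0,0,-135],
    [0,0,-175],
    [0,0,-215],
    [0,0,-240],
    [0,0,-240],
  ],
  angular=[
    [0,0,0],
    [0,0,0],
    [0,0,0],
    [0,0,0],
    [0,0,0],
    [0,0,0],
    [0,0,0],
    [0,0,0],
    [0,0,0],
    [0,0,0],
  ],
  grip=[4,4,4,4,4,4,4,4,4,4],
)

```text
clock: 8.27
tool_pos: [0.4911, -0.3131, 0.4005]
ee_rot: [0.502, 0.865, 0.0, 0.006]
contact_force: [0.8, -1.0, -0.8]
gripper_width: 0.0087
```

Run:
```python
from h import *
s=status.observe();print(s["tool_pos"],s["clock"],s["gripper_width"],s["contact_force"],np.round(s["joints"],3));p=viewer.read_camera("wrist")
cv2.imwrite("pics/g.png",p["color"])
# end pose: hole minus outward dir
h=np.array([.5389,.0026]);plan([.5389,.0026,.40],-6.2); print(Ro.from_quat(s["ee_rot"]).as_matrix().round(4))
```

```text
[ 0.49105513 -0.31311129  0.4005453 ] 8.2667 0.008737392843852637 [ 0.83825849 -0.97352732 -0.75128272] [ 0.035  0.348  0.606  1.858 -0.236  0.994  1.26 ]
slide [248.74 198.54  -3.11] rot [ 9.0000e-03 -1.5000e-03  2.1988e+00] mm 318.3 rows 18
[[-0.4963  0.8681  0.0111]
 [ 0.8681  0.4964 -0.0055]
 [-0.0102  0.0069 -0.9999]]
```

View pics/g.png

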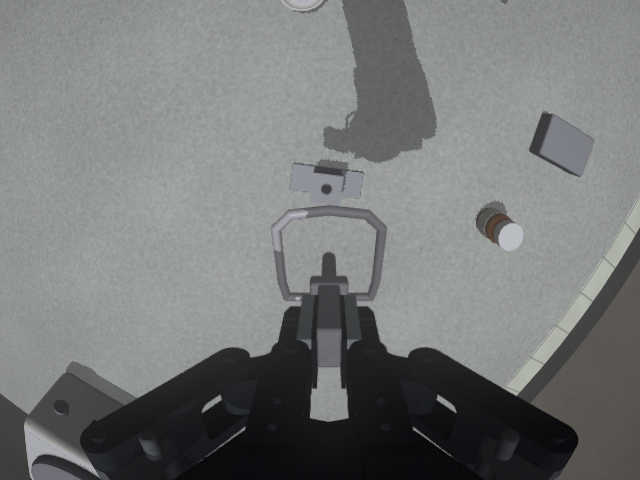

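Call:
jog_arm(
  slide=[
    [10,8,-10],
    [22,17,-20],
    [34,26,-30],
    [46,36,-30],
    [60,47,-30],
    [74,58,-30],
    [88,69,-30],
    [102,80,-30],
    [116,92,-30],
    [130,104,-30],
  ],
  angular=[
    [0,0,0.1],
    [0,0,0.22],
    [0,0,0.34],
    [0,0,0.46],
    [0,0,0.58],
    [0,0,0.7],
    [0,0,0.82],
    [0,0,0.94],
    [0,0,1.06],
    [0,0,1.16],
  ],
  grip=[4,4,4,4,4,4,4,4,4,4],
)

```text
clock: 9.15
tool_pos: [0.514, -0.1449, 0.4221]
ee_rot: [0.895, 0.446, -0.001, -0.001]
contact_force: [0.3, 0.6, -1.0]
gripper_width: 0.0088
```

Run:
```python
from h import *
s=status.observe();print(s["tool_pos"],s["clock"],s["gripper_width"],s["contact_force"],np.round(s["joints"],3))
plan([.5389,.0026,.43],-6.2)
```

```text
[ 0.51400193 -0.14494671  0.42213154] 9.15 0.008773611936231916 [ 0.33163674  0.56914953 -0.96776461] [-0.499  0.304  0.887  1.927 -0.272  1.039 -0.14 ]
slide [132.79 -68.96  -7.86] rot [-0.0021  0.003   1.033 ] mm 149.8 rows 9
```

Call:
jog_arm(
  slide=[
    [14,-7,-4],
    [28,-14,-8],
    [42,-21,-8],
    [57,-29,-8],
    [72,-37,-8],
    [87,-45,-8],
    [102,-53,-8],
    [117,-61,-8],
    [132,-69,-8],
    [132,-69,-8],
  ],
  angular=[
    [0,0,0.1],
    [0,0,0.22],
    [0,0,0.34],
    [0,0,0.46],
    [0,0,0.58],
    [0,0,0.7],
    [0,0,0.82],
    [0,0,0.93],
    [0,0,1.033],
    [0,0,1.033],
  ],
  grip=[4,4,4,4,4,4,4,4,4,4],
)

```text
clock: 9.98
tool_pos: [0.5385, 0.0057, 0.4294]
ee_rot: [0.999, -0.049, -0.002, -0.0]
contact_force: [0.5, 0.7, -0.8]
gripper_width: 0.0089
```

Run:
```python
from h import *
for i in range(4): viewer.read_camera("top")
s=status.observe();print(s["tool_pos"],s["clock"],s["gripper_width"],s["contact_force"],np.round(s["joints"],3))
p=viewer.read_camera("wrist");cv2.imwrite("pics/i.png",p["color"])
plan([.5389,.0026,.43],-6.2)
S=viewer.read_camera("scene");cv2.imwrite("pics/i2.png",S["color"])
```

```text
[ 5.37798237e-01 -4.52319714e-04  4.31182106e-01] 10.1833 0.008588482322196557 [ 0.17591203 -0.50512836  0.05569652] [-0.939  0.404  1.177  1.913 -0.418  1.104 -1.268]
slide [ 0.65 -3.4   1.46] rot [0.0002 0.0007 0.0049] mm 3.8 rows 1
```

View pics/i.png

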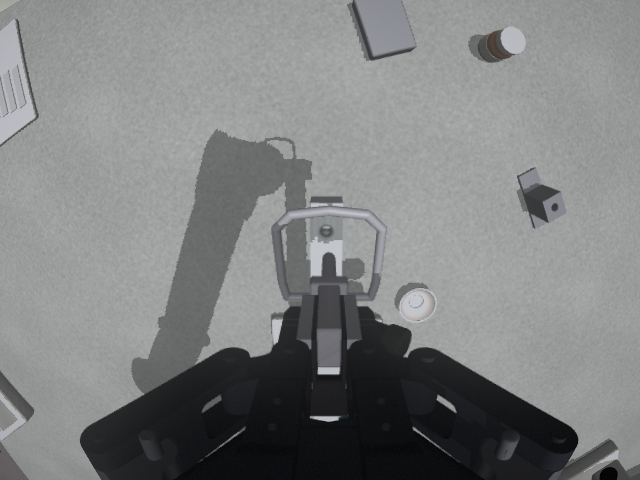

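View pics/i2.png

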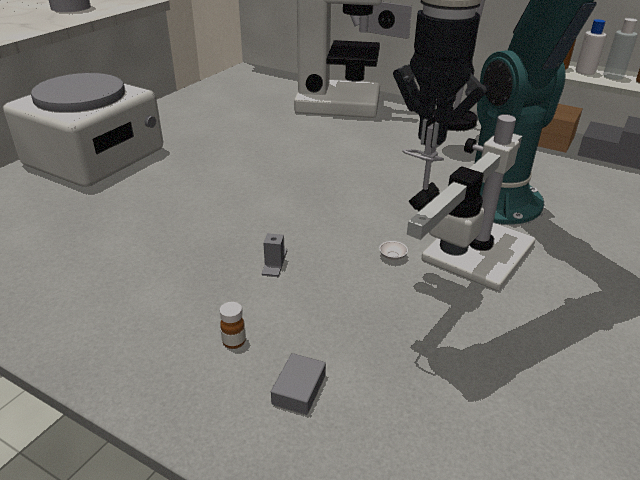

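```bash
cat >> h.py <<'E'
def tray(pic,u,v,zt):
    "point in tool frame on plane tool z=zt"
    m=pic["mtx"]; a=np.array([u-m[0,2],v-m[1,2]]); r=np.hypot(*a); th=r/m[0,0]
    d=np.r_[a/max(r,1e-9)*np.sin(th),np.cos(th)]
    T=pic["T_tool_cam"]; c=T[:3,3]; d=T[:3,:3]@d
    return c+d*(zt-c[2])/d[2]
E
python3 - <<'E'
from h import *
s=status.observe();p=viewer.read_camera("wrist");g=p["color"];print(s["tool_pos"])
cv2.imwrite("pics/j.png",np.hstack([cv2.resize(g[190:270,295:360],None,fx=6,fy=6,interpolation=2),cv2.resize(g[270:380,295:360],None,fx=6,fy=6,interpolation=2)[:480]]))
import pickle;pickle.dump((s,p),open("j.pkl","wb"))
E
```

```text
[ 0.53802511 -0.0007734   0.43161847]
```

View pics/j.png

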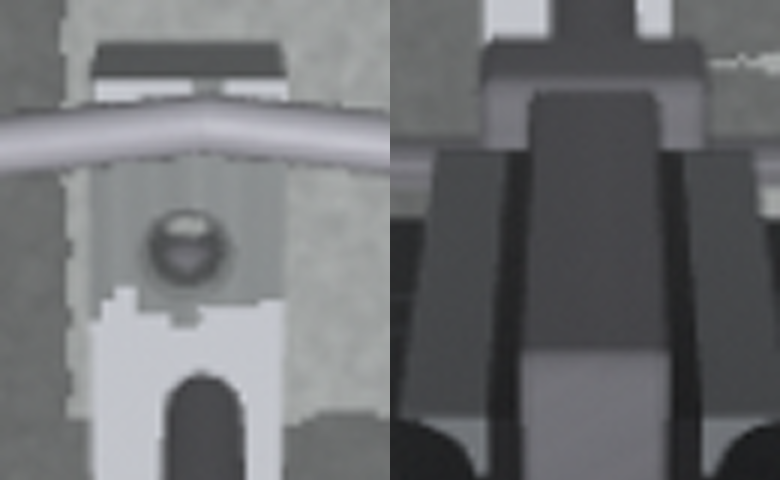

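Run:
```python
from h import *
import pickle;s,p=pickle.load(open("j.pkl","rb"))
print("hole W",wray(p,s,325.75,230.6,.24))
R=Ro.from_quat(s["ee_rot"]).as_matrix(); print("toolz",R[:,2])
t=tray(p,328.4,251.7,.142);print("tip front",t)
print("tab top far edges",tray(p,295+(90+0+545-390)/6-.0,270+350/6,.044),)
tab=[tray(p,295+x/6-.4,270+350/6-.4,.044) for x in (130,278)];print("tab top front edge y",tab)
tip=np.array([t[0]-.0035,t[1],.142]); print("tip W",R@tip+s["tool_pos"])
h=R.T@(np.r_[wray(p,s,325.75,230.6,.24)]-s["tool_pos"]);print("hole in tool",h,"shift",h-tip)
```

```text
hole W [0.53993128 0.00166279 0.24      ]
toolz [-3.09737064e-04  1.65212053e-04 -9.99999938e-01]
tip front [ 0.00328078 -0.00059891  0.142     ]
tab top far edges [0.00975854 0.00215263 0.044     ]
tab top front edge y [array([ 0.00991603, -0.00483685,  0.044     ]), array([0.00992025, 0.00397329, 0.044     ])]
tip W [ 5.37825096e-01 -1.31549505e-04  2.89618628e-01]
hole in tool [ 0.00170599 -0.00259512  0.19161827] shift [ 0.00192521 -0.00199621  0.04961827]
```

Call:
jog_arm(
  slide=[
    [1,-1,15],
    [2,-2,30],
    [2,-2,40],
    [2,-2,40],
    [2,-2,40],
    [2,-2,40],
  ],
  angular=[
    [0,0,0],
    [0,0,0],
    [0,0,0.005],
    [0,0,0.005],
    [0,0,0.005],
    [0,0,0.005],
  ],
  grip=[4,4,4,4,4,4],
)

```text
clock: 10.83
tool_pos: [0.5411, 0.0019, 0.3923]
ee_rot: [0.999, -0.054, 0.001, 0.0]
contact_force: [-0.8, -0.7, -1.5]
gripper_width: 0.009
```

Run:
```python
from h import *
for i in range(2): viewer.read_camera("top")
s=status.observe();p=viewer.read_camera("wrist");g=p["color"];print(s["tool_pos"],s["clock"],s["contact_force"])
cv2.imwrite("pics/k.png",cv2.resize(g[200:280,290:370],None,fx=7,fy=7,interpolation=2))
import pickle;pickle.dump((s,p),open("k.pkl","wb"))
```

```text
[0.54124517 0.00214197 0.39249473] 10.9333 [ 0.75734683 -1.26983992 -0.74758943]
```

View pics/k.png

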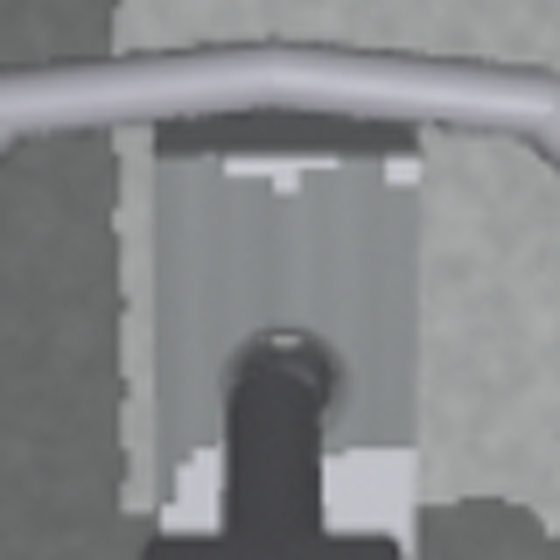

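Run:
```python
from h import *
import pickle;s,p=pickle.load(open("k.pkl","rb"))
R=Ro.from_quat(s["ee_rot"]).as_matrix(); print(R[:,2])
f=lambda x,y:(290+x/7-.4,200+y/7-.4)
zt=s["tool_pos"][2]-.24
rim=[tray(p,*f(x,y),zt) for x,y in [(225,388),(345,388),(285,328)]];print(np.round(rim,4))
print("boom edges",tray(p,*f(155,386),zt),tray(p,*f(418,386),zt))
tp=tray(p,*f(275,400),.142);print("shank",tp)
pt=lambda X:(lambda q:q)(None)
def tp2(X):
    T=p["T_tool_cam"];q=T[:3,:3].T@(np.array(X)-T[:3,3]);r=np.hypot(*q[:2]);m=p["mtx"]
    uv=np.array([m[0,2],m[1,2]])+q[:2]/r*np.arctan2(r,q[2])*m[0,0]; return ((uv[0]-290+.4)*7,(uv[1]-200+.4)*7)
print("pred tip front px",tp2([.0033,-.0006,.142]),"hole front rim if centred",tp2([.0045-.0002,-.0006,zt]))
g=cv2.cvtColor(p["color"],6)[232:272,315:345]
c=cv2.resize(cv2.convertScaleAbs(g,alpha=2.5,beta=-100),None,fx=16,fy=16,interpolation=2);cv2.imwrite("pics/k2.png",c)
```

```text
[ 1.59399084e-03  4.33064165e-05 -9.99998729e-01]
[[-0.0028 -0.0049  0.1525]
 [-0.0028  0.0061  0.1525]
 [ 0.003   0.0006  0.1525]]
boom edges [-0.00262073 -0.01125146  0.15249473] [-0.00261528  0.01275895  0.15249473]
shank [ 6.50280009e-06 -3.01780091e-04  1.42000000e-01]
pred tip front px (np.float64(271.5752710083232), np.float64(364.4673976294944)) hole front rim if centred (np.float64(271.6916819473066), np.float64(314.3311365932805))
```

View pics/k2.png

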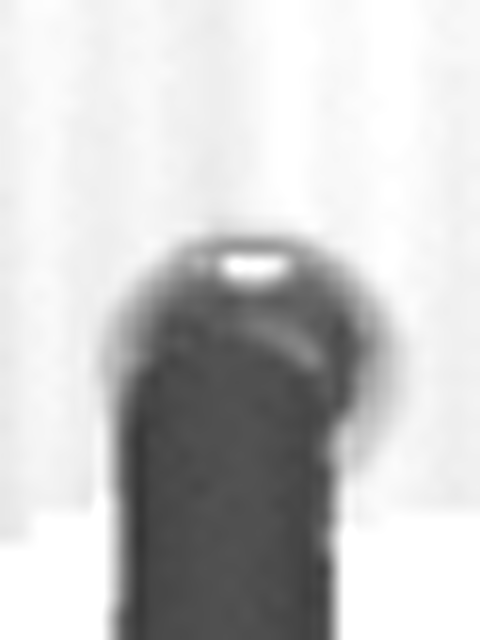

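Call:
jog_arm(
  slide=[
    [-1.6,1,3],
    [-1.6,1,6],
    [-1.6,1,7],
    [-1.6,1,7],
    [-1.6,1,7],
  ],
  angular=[
    [0,0,0],
    [0,0,0],
    [0,0,0],
    [0,0,0],
    [0,0,0],
  ],
  grip=[4,4,4,4,4],
)

```text
clock: 11.4
tool_pos: [0.5391, 0.0018, 0.3845]
ee_rot: [0.999, -0.054, -0.0, 0.0]
contact_force: [-0.1, -0.0, -0.3]
gripper_width: 0.0091
```

```bash
cat > look.py <<'E'
from h import *
import sys,pickle
for i in range(2): viewer.read_camera("top")
s=status.observe();p=viewer.read_camera("wrist");print(s["tool_pos"],s["clock"],s["contact_force"],s["gripper_width"])
pickle.dump((s,p),open("l.pkl","wb"))
g=cv2.cvtColor(p["color"],6)[225:275,300:360]
cv2.imwrite(f"pics/{sys.argv[1]}.png",cv2.resize(cv2.convertScaleAbs(g,alpha=1.8,beta=-50),None,fx=10,fy=10,interpolation=2))
E
python3 look.py l1
```

```text
[0.53920948 0.00171612 0.38471262] 11.5 [-0.1348993  -0.34831218 -0.7287012 ] 0.009297120923890128
```

View pics/l1.png

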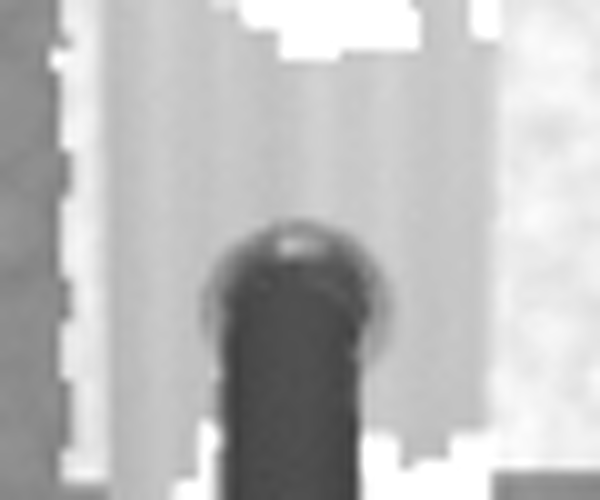

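Run:
```python
from h import *
import pickle;s,p=pickle.load(open("l.pkl","rb"))
f=lambda x,y:(300+x/10-.45,225+y/10-.45)
zt=s["tool_pos"][2]-.24;print(zt)
for n,x,y in [("rimL",205,300),("rimR",390,300),("rimF",297,218),("rimF2",297,228),("bl",110,300),("br",497,300)]: print(n,tray(p,*f(x,y),zt).round(4))
for n,x,y in [("tipF",289,258),("sl",220,300),("sr",358,300)]: print(n,tray(p,*f(x,y),.142).round(4))
```

```text
0.14471262383928984
rimL [ 0.0004 -0.0057  0.1447]
rimR [0.0004 0.0057 0.1447]
rimF [ 5.800e-03 -1.000e-04  1.447e-01]
rimF2 [ 5.100e-03 -1.000e-04  1.447e-01]
bl [ 0.0004 -0.0116  0.1447]
br [0.0004 0.0123 0.1447]
tipF [ 0.0041 -0.0006  0.142 ]
sl [ 0.0014 -0.0048  0.142 ]
sr [0.0014 0.0036 0.142 ]
```

Call:
jog_arm(
  slide=[
    [0,0.7,0],
    [0,0.7,1],
    [0,0.7,2],
    [0,0.7,2.5],
    [0,0.7,3],
    [0,0.7,3.5],
    [0,0.7,4],
    [0,0.7,4],
  ],
  angular=[
    [0,0,0],
    [0,0,0],
    [0,0,0],
    [0,0,0],
    [0,0,0],
    [0,0,0],
    [0,0,0],
    [0,0,0],
  ],
  grip=[4,4,4,4,4,4,4,4],
)

```text
clock: 12.22
tool_pos: [0.539, 0.001, 0.3805]
ee_rot: [0.999, -0.054, -0.0, 0.0]
contact_force: [-0.4, 0.5, -0.8]
gripper_width: 0.0088
```

```bash
python3 look.py l2; python3 -c "
from cell import status;s=status.observe();print(s['moment'],s['contact_force'])"
```

```text
[0.53903348 0.00101626 0.38061772] 12.3167 [-0.20952234 -0.1607958  -1.66778122] 0.008896868047639348
[-0.02679754 -0.00446698  0.02410593] [-1.10097759  0.10117692 -0.75030072]
```

View pics/l2.png

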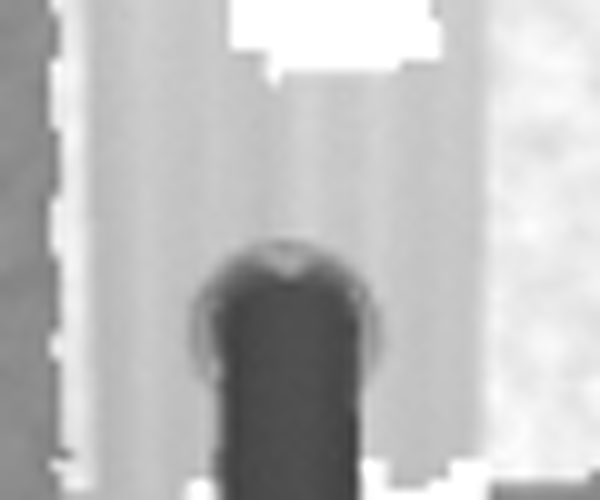

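Call:
jog_arm(
  slide=[
    [0,0,0.5],
    [0,0,1],
    [0,0,1.5],
    [0,0,2],
    [0,0,2.5],
    [0,0,3],
    [0,0,3],
  ],
  angular=[
    [0,0,0],
    [0,0,0],
    [0,0,0],
    [0,0,0],
    [0,0,0],
    [0,0,0],
    [0,0,0],
  ],
  grip=[4,4,4,4,4,4,4],
)

```text
clock: 12.95
tool_pos: [0.539, 0.0011, 0.3775]
ee_rot: [0.999, -0.054, -0.0, 0.0]
contact_force: [-0.4, -0.1, -1.5]
gripper_width: 0.0092
```

Call:
jog_arm(
  slide=[
    [0,0,0.5],
    [0,0,1],
    [0,0,1.5],
    [0,0,2],
    [0,0,2.5],
    [0,0,3],
    [0,0,3],
  ],
  angular=[
    [0,0,0],
    [0,0,0],
    [0,0,0],
    [0,0,0],
    [0,0,0],
    [0,0,0],
    [0,0,0],
  ],
  grip=[4,4,4,4,4,4,4],
)

```text
clock: 13.53
tool_pos: [0.539, 0.0011, 0.3746]
ee_rot: [0.999, -0.054, -0.0, -0.0]
contact_force: [-0.7, -0.2, -0.6]
gripper_width: 0.0091
```

```bash
python3 look.py l3; python3 -c "
from h import *
S=viewer.read_camera('scene');cv2.imwrite('pics/l4.png',cv2.resize(S['color'][140:260,370:490],None,fx=5,fy=5,interpolation=2))"
```

```text
[0.53902627 0.0010145  0.37463677] 13.6333 [ 1.15575212 -0.50191134 -1.30667374] 0.008890886399185664
```

View pics/l3.png

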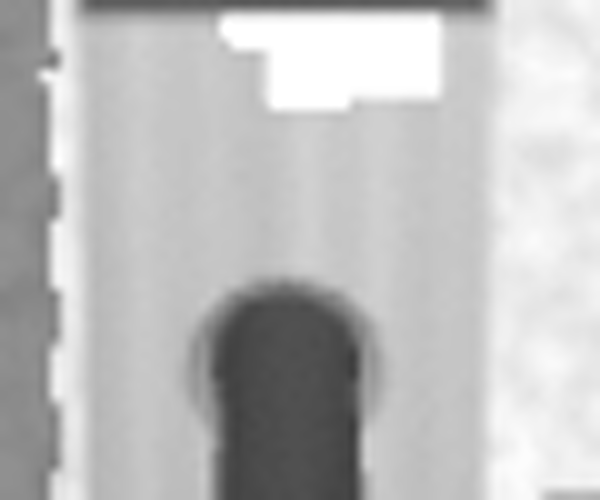

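View pics/l4.png

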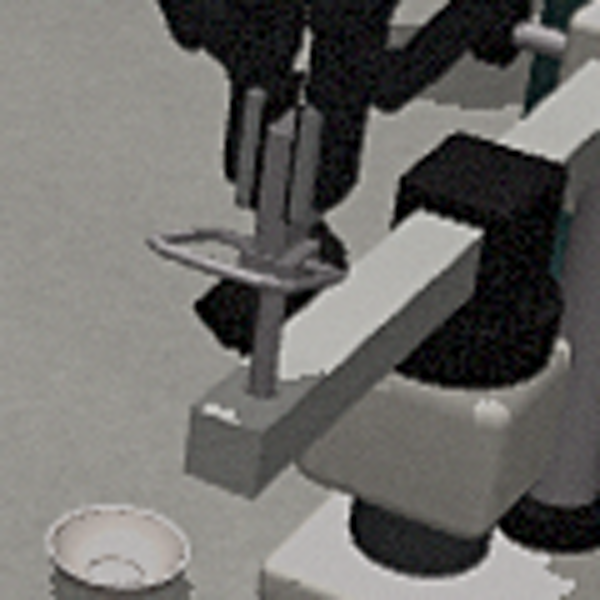

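Call:
jog_arm(
  slide=[
    [0,0,0.7],
    [0,0,1.4],
    [0,0,2.1],
    [0,0,2.8],
    [0,0,3.5],
    [0,0,4.2],
    [0,0,5],
    [0,0,5],
  ],
  angular=[
    [0,0,0],
    [0,0,0],
    [0,0,0],
    [0,0,0],
    [0,0,0],
    [0,0,0],
    [0,0,0],
    [0,0,0],
  ],
  grip=[4,4,4,4,4,4,4,4],
)

```text
clock: 14.4
tool_pos: [0.5395, 0.001, 0.37]
ee_rot: [0.999, -0.054, 0.001, -0.0]
contact_force: [0.6, 0.6, 1.1]
gripper_width: 0.0089
```

Call:
jog_arm(
  slide=[
    [0,0,0.7],
    [0,0,1.4],
    [0,0,2.1],
    [0,0,2.8],
    [0,0,3.4],
    [0,0,4],
    [0,0,4],
  ],
  angular=[
    [0,0,0],
    [0,0,0],
    [0,0,0],
    [0,0,0],
    [0,0,0],
    [0,0,0],
    [0,0,0],
  ],
  grip=[4,4,4,4,4,4,4],
)

```text
clock: 14.98
tool_pos: [0.5393, 0.001, 0.3655]
ee_rot: [0.999, -0.054, 0.0, 0.0]
contact_force: [1.4, 1.1, 0.5]
gripper_width: 0.009
```

Call:
jog_arm(
  slide=[
    [0,0,1],
    [0,0,2],
    [0,0,3],
    [0,0,4],
    [0,0,5],
    [0,0,6],
    [0,0,7],
    [0,0,8],
    [0,0,8],
  ],
  angular=[
    [0,0,0],
    [0,0,0],
    [0,0,0],
    [0,0,0],
    [0,0,0],
    [0,0,0],
    [0,0,0],
    [0,0,0],
    [0,0,0],
  ],
  grip=[4,4,4,4,4,4,4,4,4],
)

```text
clock: 15.73
tool_pos: [0.5392, 0.001, 0.3573]
ee_rot: [0.999, -0.054, 0.0, 0.0]
contact_force: [3.9, 0.4, -1.2]
gripper_width: 0.0088
```

Call:
jog_arm(
  slide=[
    [0,0,1],
    [0,0,2],
    [0,0,3],
    [0,0,4],
    [0,0,5],
    [0,0,6],
    [0,0,7],
    [0,0,8],
    [0,0,9],
    [0,0,9],
  ],
  angular=[
    [0,0,0],
    [0,0,0],
    [0,0,0],
    [0,0,0],
    [0,0,0],
    [0,0,0],
    [0,0,0],
    [0,0,0],
    [0,0,0],
    [0,0,0],
  ],
  grip=[4,4,4,4,4,4,4,4,4,4],
)

```text
clock: 16.57
tool_pos: [0.539, 0.001, 0.3483]
ee_rot: [0.999, -0.054, 0.0, 0.0]
contact_force: [5.5, -1.0, -1.7]
gripper_width: 0.0089
```

```bash
python3 look.py m1; python3 -c "
from h import *
S=viewer.read_camera('scene');cv2.imwrite('pics/m2.png',cv2.resize(S['color'][140:260,370:490],None,fx=5,fy=5,interpolation=2))
print(np.round(status.observe()['joints'],3))"
```

```text
[0.5389396  0.00106285 0.34821163] 16.6667 [ 4.86292251 -0.59970396 -2.18267898] 0.008850277007548864
[-0.842  0.492  1.071  2.011 -0.534  0.951 -1.173]
```

View pics/m2.png

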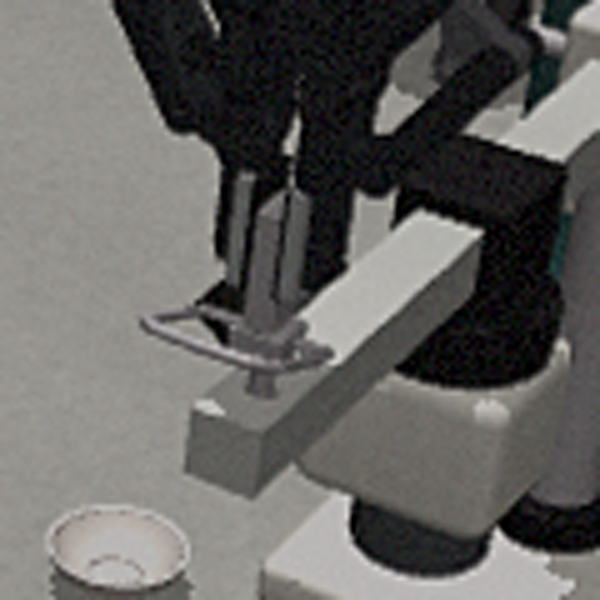

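Call:
jog_arm(
  slide=[
    [0,0,1],
    [0,0,2],
    [0,0,3],
    [0,0,4],
    [0,0,5],
    [0,0,6],
    [0,0,7],
    [0,0,8],
    [0,0,9],
    [0,0,9],
  ],
  angular=[
    [0,0,0],
    [0,0,0],
    [0,0,0],
    [0,0,0],
    [0,0,0],
    [0,0,0],
    [0,0,0],
    [0,0,0],
    [0,0,0],
    [0,0,0],
  ],
  grip=[4,4,4,4,4,4,4,4,4,4],
)

```text
clock: 17.6
tool_pos: [0.5388, 0.0011, 0.3392]
ee_rot: [0.999, -0.054, -0.0, 0.0]
contact_force: [5.7, -0.1, -1.3]
gripper_width: 0.0087
```

Call:
jog_arm(
  slide=[
    [0,0,0.5],
    [0,0,1],
    [0,0,1.5],
    [0,0,2],
    [0,0,2.5],
    [0,0,3],
    [0,0,3],
  ],
  angular=[
    [0,0,0],
    [0,0,0],
    [0,0,0],
    [0,0,0],
    [0,0,0],
    [0,0,0],
    [0,0,0],
  ],
  grip=[4,4,4,4,4,4,4],
)

```text
clock: 18.18
tool_pos: [0.539, 0.0011, 0.3365]
ee_rot: [0.999, -0.054, -0.0, 0.0]
contact_force: [5.2, -1.4, 0.2]
gripper_width: 0.0087
```

Call:
jog_arm(
  slide=[
    [0,0,0.4],
    [0,0,0.8],
    [0,0,1.2],
    [0,0,1.2],
  ],
  angular=[
    [0,0,0],
    [0,0,0],
    [0,0,0],
    [0,0,0],
  ],
  grip=[4,4,4,4],
)

```text
clock: 18.52
tool_pos: [0.539, 0.0011, 0.3353]
ee_rot: [0.999, -0.054, -0.0, 0.0]
contact_force: [5.3, -1.6, 1.3]
gripper_width: 0.0089
```

Call:
jog_arm(
  slide=[
    [0,0,0.3],
    [0,0,0.6],
    [0,0,0.8],
    [0,0,0.8],
  ],
  angular=[
    [0,0,0],
    [0,0,0],
    [0,0,0],
    [0,0,0],
  ],
  grip=[4,4,4,4],
)

```text
clock: 18.85
tool_pos: [0.539, 0.0011, 0.3345]
ee_rot: [0.999, -0.054, 0.0, 0.0]
contact_force: [4.3, -0.9, 0.1]
gripper_width: 0.009
```

```bash
python3 look.py n1; python3 -c "
from h import *
S=viewer.read_camera('scene');cv2.imwrite('pics/n2.png',cv2.resize(S['color'][190:250,400:460],None,fx=9,fy=9,interpolation=2))"
```

```text
[0.53902466 0.00107275 0.33454203] 18.95 [ 6.04468648 -2.11051389  0.11519997] 0.009062932073094858
```

View pics/n2.png

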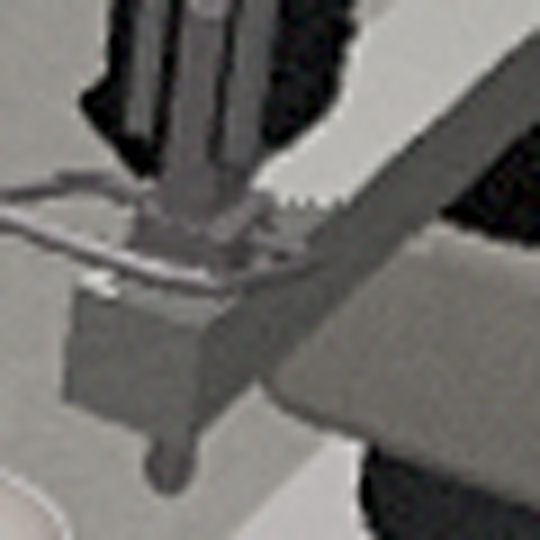

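Call:
jog_arm(
  slide=[
    [0,0,0.3],
    [0,0,0.6],
    [0,0,0.8],
    [0,0,0.8],
  ],
  angular=[
    [0,0,0],
    [0,0,0],
    [0,0,0],
    [0,0,0],
  ],
  grip=[4,4,4,4],
)

```text
clock: 19.38
tool_pos: [0.5391, 0.001, 0.3345]
ee_rot: [0.999, -0.054, -0.0, -0.0]
contact_force: [3.3, -1.4, 5.3]
gripper_width: 0.0087
```

Call:
jog_arm(
  slide=[
    [0,0,0.3],
    [0,0,0.6],
    [0,0,0.6],
  ],
  angular=[
    [0,0,0],
    [0,0,0],
    [0,0,0],
  ],
  grip=[4,4,4],
)

```text
clock: 19.63
tool_pos: [0.5391, 0.0009, 0.3344]
ee_rot: [0.999, -0.054, -0.0, -0.001]
contact_force: [2.3, 0.3, 11.2]
gripper_width: 0.009
```

Call:
jog_arm(
  slide=[
    [0,0,-0.5],
    [0,0,-1],
    [0,0,-1],
    [0,0,-1],
    [0,0,-1],
  ],
  angular=[
    [0,0,0],
    [0,0,0],
    [0,0,0],
    [0,0,0],
    [0,0,0],
  ],
  grip=[4,4,14,25,30],
)

```text
clock: 20.05
tool_pos: [0.5366, 0.0014, 0.3328]
ee_rot: [0.999, -0.054, -0.003, -0.0]
contact_force: [0.3, -0.6, 0.3]
gripper_width: 0.0298
```

Call:
jog_arm(
  slide=[
    [0,0,0],
    [0,0,-10],
    [0,0,-25],
    [0,0,-45],
    [0,0,-70],
    [0,0,-70],
    [0,0,-70],
  ],
  angular=[
    [0,0,0],
    [0,0,0],
    [0,0,0],
    [0,0,0],
    [0,0,0],
    [0,0,0],
    [0,0,0],
  ],
  grip=[30,30,30,30,30,30,30],
)

```text
clock: 20.63
tool_pos: [0.5394, 0.0007, 0.4058]
ee_rot: [0.999, -0.053, 0.001, -0.0]
contact_force: [-0.4, -0.1, -0.8]
gripper_width: 0.0299
```

```bash
python3 -c "
from h import *
s=status.observe();print(s['tool_pos'],s['clock'],np.round(s['joints'],3),s['contact_force'])
p=viewer.read_camera('wrist');cv2.imwrite('pics/o1.png',p['color'])
S=viewer.read_camera('scene');cv2.imwrite('pics/o2.png',cv2.resize(S['color'][175:255,390:470],None,fx=7,fy=7,interpolation=2))"
```

```text
[0.53944029 0.000723   0.40580325] 20.6333 [-0.91   0.431  1.147  1.944 -0.455  1.055 -1.242] [-0.36636317 -0.12615512 -0.84062759]
```

View pics/o2.png

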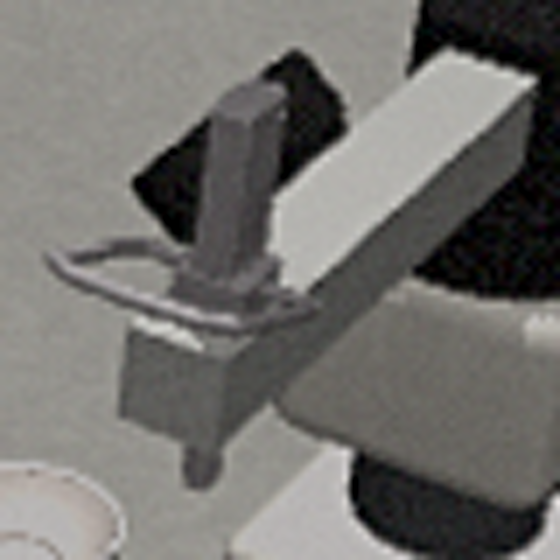

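View pics/o1.png

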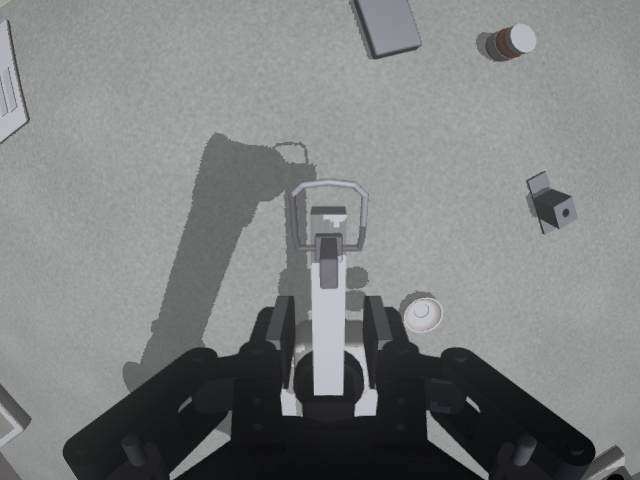

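```bash
cat > arc.py <<'E'
from h import *
H=np.array([.539,.001,.246]); yaw=-6.2; o=np.array([np.cos(np.radians(yaw)),np.sin(np.radians(yaw)),0])
L=.070
def wp(th,ph,rc,extra=0.,L=L):
    u=np.array([np.cos(th),-np.sin(th)]);n=np.array([-np.sin(th),-np.cos(th)]);t=np.array([-np.sin(ph),-np.cos(ph)]);c=np.array([-np.cos(ph),np.sin(ph)])
    P=rc*u+(-.002-.011*abs(np.sin(th-ph))+extra)*n
    tcp=P-L*t; body=tcp+.043*c; cor=P+.011*c
    w=lambda q:H+o*q[0]+np.array([0,0,q[1]])
    return w(tcp),tcp,body,cor
if __name__=="__main__":
    for th in [-.6,-.3,0,.3,.6,.9,1.2,1.45,1.5]:
        ph=float(np.clip(th,0,.8)); rc=.028+.008*np.clip(th/1.45,0,1)
        W,tcp,b,c=wp(th,ph,rc); print(th,ph,"W",W.round(3),"body corner",(b*1000).round(1),"tip corner",(c*1000).round(1))
    W,*_=wp(-.6,0,.028);plan(W,yaw,pitch=0)
E
python3 arc.py
```

```text
-0.6 0.0 W [ 0.557 -0.001  0.339] body corner [-24.5  92.6] tip corner [ 7.5 22.6]
-0.3 0.0 W [ 0.564 -0.002  0.329] body corner [-17.8  83.3] tip corner [14.2 13.3]
0 0.0 W [ 0.567 -0.002  0.318] body corner [-15.  72.] tip corner [17.  2.]
0.3 0.3 W [ 0.588 -0.004  0.306] body corner [ 8.5 72.7] tip corner [18.4 -3.6]
0.6 0.6 W [ 0.605 -0.006  0.288] body corner [31. 66.] tip corner [17.9 -9.8]
0.9 0.8 W [ 0.612 -0.007  0.271] body corner [43.2 55.7] tip corner [ 15.3 -16. ]
1.2 0.8 W [ 0.607 -0.006  0.265] body corner [38.7 49.6] tip corner [ 10.7 -22.1]
1.45 0.8 W [ 0.602 -0.006  0.26 ] body corner [33.2 44.9] tip corner [  5.3 -26.8]
1.5 0.8 W [ 0.6   -0.006  0.26 ] body corner [31.9 44.3] tip corner [  3.9 -27.4]
slide [19.16  0.26 65.29] rot [-0.0004  0.0014  0.0012] mm 68.0 rows 2
```

Call:
jog_arm(
  slide=[
    [10,0,0],
    [19,0,15],
    [19,0,40],
    [19,0,65],
    [19,0,65],
    [19,0,65],
    [19,0,65],
  ],
  angular=[
    [0,0,0],
    [0,0,0],
    [0,0,0],
    [0,0,0],
    [0,0,0],
    [0,0,0],
    [0,0,0],
  ],
  grip=[36,36,36,36,36,36,36],
  force=40,
)

```text
clock: 21.32
tool_pos: [0.5586, -0.0015, 0.3398]
ee_rot: [0.999, -0.054, 0.0, 0.0]
contact_force: [0.1, 0.5, 0.6]
gripper_width: 0.0357
```

```bash
cat > look2.py <<'E'
from h import *
import sys
for i in range(1): viewer.read_camera("top")
s=status.observe();p=viewer.read_camera("wrist");S=viewer.read_camera("scene")
print(s["tool_pos"],s["clock"],s["contact_force"],np.round(s["joints"],2))
a=cv2.resize(p["color"][150:400,180:480],(480,400)); b=cv2.resize(S["color"][180:250,390:446],(320,400),interpolation=2)
cv2.imwrite(f"pics/{sys.argv[1]}.png",np.hstack([a,b]))
E
python3 look2.py p1
python3 - <<'E'
from arc import *
for th in [-.3,-.1,.1,.3]:
    W,*_=wp(th,max(th,0),.028+.014*max(th,0)/1.45); print(th);plan(W,yaw,pitch=max(th,0))
E
```

```text
[ 0.55882642 -0.00152218  0.34036644] 21.3667 [ 0.60240242  0.14960654 -0.23257565] [-0.8   0.53  1.04  1.98 -0.56  0.96 -1.15]
-0.3
slide [ 5.3  -0.17 11.3 ] rot [-0.0003 -0.0025  0.0009] mm 12.5 rows 1
-0.1
slide [ 7.64 -0.17 18.72] rot [-0.0003 -0.0025  0.0009] mm 20.2 rows 1
0.1
slide [16.08 -0.16 25.87] rot [-0.0003 -0.1025  0.0009] mm 30.5 rows 1
0.3
slide [30.84 -0.14 35.  ] rot [-2.000e-04 -3.025e-01  1.000e-03] mm 46.6 rows 3
```

View pics/p1.png

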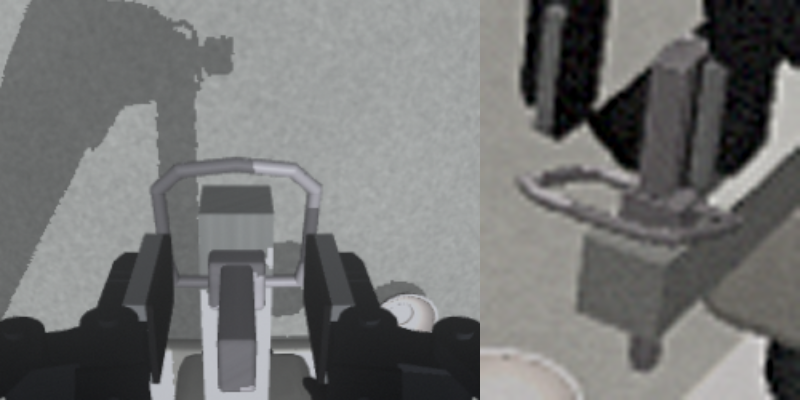

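Call:
jog_arm(
  slide=[
    [2,0,4],
    [4,0,8],
    [5.3,0,11.3],
    [6.5,0,15],
    [7.6,0,18.7],
    [11,0,22],
    [16,0,25.9],
    [16,0,25.9],
  ],
  angular=[
    [0,0,0],
    [0,0,0],
    [0,0,0],
    [0,0,0],
    [0,0,0],
    [0,-0.05,0],
    [0,-0.1,0],
    [0,-0.1,0],
  ],
  grip=[34,34,34,34,34,34,34,34],
)

```text
clock: 22.13
tool_pos: [0.5754, -0.0025, 0.3124]
ee_rot: [0.997, -0.053, -0.05, -0.002]
contact_force: [0.4, 1.3, 1.0]
gripper_width: 0.0341
```

```bash
python3 look2.py p2
python3 - <<'E'
from arc import *
for th in [.1,.3,.5,.7,.9]:
    W,*_=wp(th,min(th,.8),.028+.014*max(th,0)/1.45); print(th);plan(W,yaw,pitch=min(th,.8))
E
```

```text
[ 0.57473167 -0.00272539  0.31260536] 22.1833 [ 0.98576948 -0.00974483  0.67412912] [-0.72  0.61  0.99  1.92 -0.57  1.04 -1.14]
0.1
slide [ 1.02 -0.15 -1.82] rot [ 0.0004 -0.0004  0.0005] mm 2.1 rows 1
0.3
slide [16.63 -0.15  5.76] rot [ 0.0004 -0.2004  0.0005] mm 17.6 rows 2
0.5
slide [30.32 -0.14 16.66] rot [ 0.0005 -0.4004  0.0005] mm 34.6 rows 4
0.7
slide [41.38 -0.14 30.39] rot [ 5.000e-04 -6.004e-01  4.000e-04] mm 51.3 rows 5
0.9
slide [44.91 -0.14 40.82] rot [ 6.000e-04 -7.004e-01  4.000e-04] mm 60.7 rows 6
```

View pics/p2.png

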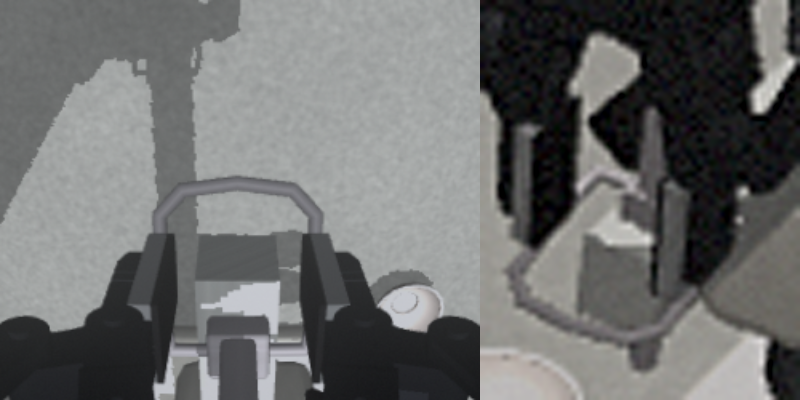

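Call:
jog_arm(
  slide=[
    [6,0,1],
    [12,0,3.5],
    [16.6,0,5.8],
    [22,0,9.5],
    [26.5,0,13],
    [30.3,0,16.7],
    [34.5,0,21],
    [38,0,25.5],
    [41.4,0,30.4],
    [41.4,0,30.4],
  ],
  angular=[
    [0,-0.07,0],
    [0,-0.14,0],
    [0,-0.2,0],
    [0,-0.27,0],
    [0,-0.34,0],
    [0,-0.4,0],
    [0,-0.47,0],
    [0,-0.54,0],
    [0,-0.6,0],
    [0,-0.6,0],
  ],
  grip=[34,34,34,34,34,34,34,34,34,34],
)

```text
clock: 23.12
tool_pos: [0.612, -0.0065, 0.2767]
ee_rot: [0.938, -0.05, -0.344, -0.018]
contact_force: [0.7, -0.7, 0.1]
gripper_width: 0.0342
```

```bash
python3 look2.py p3
python3 - <<'E'
from arc import *
for th in [.7,.9,1.1,1.3,1.45,1.5]:
    W,*_=wp(th,min(th,.8),.028+.014*max(th,0)/1.45); print(th);plan(W,yaw,pitch=min(th,.8))
E
```

```text
[ 0.61167517 -0.00668399  0.27770175] 23.1667 [-0.7919773   0.45063183  0.1539658 ] [-0.5   0.89  0.85  1.59 -0.46  1.66 -1.17]
0.7
slide [ 0.64 -0.03  0.27] rot [ 0.0004 -0.0014  0.0003] mm 0.7 rows 1
0.9
slide [ 9.43 -0.02  6.88] rot [ 0.0004 -0.1014  0.0003] mm 11.7 rows 1
1.1
slide [10.47 -0.03 12.83] rot [ 0.0004 -0.1014  0.0003] mm 16.6 rows 1
1.3
slide [10.41 -0.03 19.53] rot [ 0.0004 -0.1014  0.0003] mm 22.1 rows 1
1.45
slide [ 9.46 -0.03 24.92] rot [ 0.0004 -0.1014  0.0003] mm 26.7 rows 1
1.5
slide [ 8.94 -0.03 26.77] rot [ 0.0004 -0.1014  0.0003] mm 28.2 rows 1
```

View pics/p3.png

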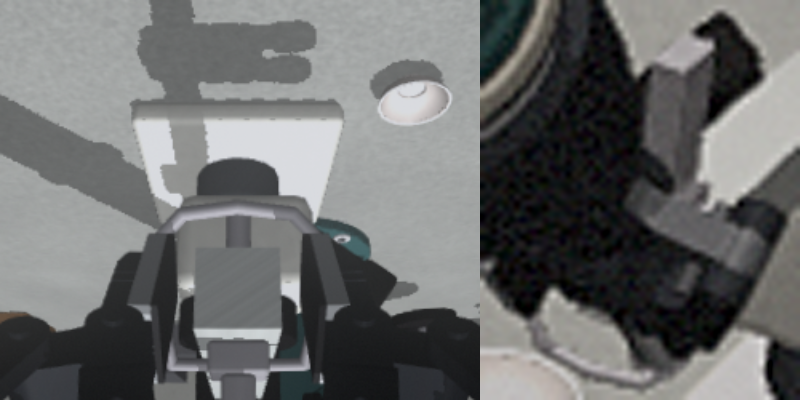

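Call:
jog_arm(
  slide=[
    [5,0,3.5],
    [9.4,0,6.9],
    [10,0,10],
    [10.5,0,12.8],
    [10.5,0,16],
    [10.4,0,19.5],
    [10,0,22.3],
    [10,0,22.3],
  ],
  angular=[
    [0,-0.05,0],
    [0,-0.1,0],
    [0,-0.1,0],
    [0,-0.1,0],
    [0,-0.1,0],
    [0,-0.1,0],
    [0,-0.1,0],
    [0,-0.1,0],
  ],
  grip=[34,34,34,34,34,34,34,34],
)

```text
clock: 23.93
tool_pos: [0.6044, -0.0059, 0.2556]
ee_rot: [0.92, -0.049, -0.389, -0.021]
contact_force: [-0.9, -1.0, -0.4]
gripper_width: 0.0341
```

```bash
python3 look2.py p4
python3 - <<'E'
from arc import *
for th in [1.45,1.5,1.55,1.6]:
    W,*_=wp(th,min(th,.8),.028+.014*max(th,0)/1.45); print(th);plan(W,yaw,pitch=min(th,.8))
E
```

```text
[ 0.60461197 -0.00591026  0.25558277] 23.9833 [0.11268994 0.00056636 0.45814582] [-0.48  0.94  0.83  1.58 -0.44  1.71 -1.16]
1.45
slide [-0.66  0.19  2.74] rot [ 0.0005 -0.0001  0.0008] mm 2.8 rows 1
1.5
slide [-0.99  0.19  4.63] rot [ 0.0005 -0.0001  0.0008] mm 4.7 rows 1
1.55
slide [-1.43  0.19  6.55] rot [ 0.0005 -0.0001  0.0008] mm 6.7 rows 1
1.6
slide [-1.97  0.19  8.49] rot [ 0.0005 -0.0001  0.0008] mm 8.7 rows 1
```

View pics/p4.png

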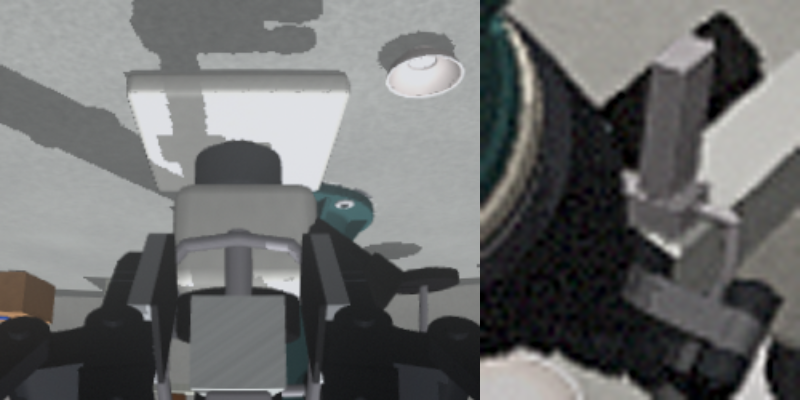

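Call:
jog_arm(
  slide=[
    [-0.3,0,1],
    [-0.5,0,2],
    [-0.7,0,3],
    [-0.9,0,4],
    [-0.9,0,4],
  ],
  angular=[
    [0,0,0],
    [0,0,0],
    [0,0,0],
    [0,0,0],
    [0,0,0],
  ],
  grip=[34,34,34,34,34],
)

```text
clock: 24.5
tool_pos: [0.602, -0.0058, 0.2535]
ee_rot: [0.92, -0.049, -0.388, -0.021]
contact_force: [3.0, -1.8, 1.6]
gripper_width: 0.0341
```

Call:
jog_arm(
  slide=[
    [-0.2,0,0.7],
    [-0.4,0,1.4],
    [-0.5,0,2],
    [-0.5,0,2],
  ],
  angular=[
    [0,0,0],
    [0,0,0],
    [0,0,0],
    [0,0,0],
  ],
  grip=[34,34,34,34],
)

```text
clock: 24.83
tool_pos: [0.6003, -0.0056, 0.2526]
ee_rot: [0.92, -0.049, -0.388, -0.021]
contact_force: [4.1, -0.3, 2.8]
gripper_width: 0.0339
```

```bash
python3 look2.py p5
```

```text
[ 0.6002989  -0.00560576  0.25261803] 24.8833 [ 4.2892293  -0.28918548  3.57044782] [-0.48  0.94  0.83  1.6  -0.44  1.7  -1.16]
```

View pics/p5.png

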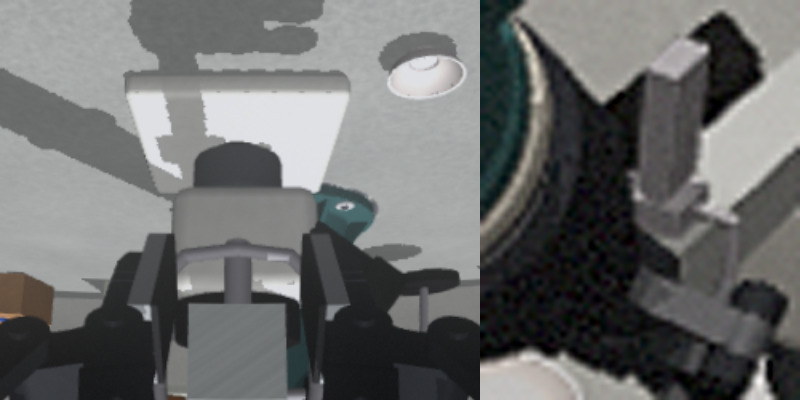

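Call:
jog_arm(
  slide=[
    [0,0,-2],
    [0,0,-6],
    [0,0,-15],
    [0,0,-30],
    [0,0,-50],
    [0,0,-75],
    [0,0,-90],
    [0,0,-90],
    [0,0,-90],
  ],
  angular=[
    [0,0,0],
    [0,0,0],
    [0,0,0],
    [0,0,0],
    [0,0,0],
    [0,0,0],
    [0,0,0],
    [0,0,0],
    [0,0,0],
  ],
  grip=[34,34,34,34,34,34,34,34,34],
)

```text
clock: 25.73
tool_pos: [0.6639, -0.0128, 0.315]
ee_rot: [0.92, -0.05, -0.389, -0.021]
contact_force: [-0.8, 0.2, -0.1]
gripper_width: 0.0342
```

Run:
```python
from h import *
import pickle
viewer.read_camera("top")
s=status.observe();p=viewer.read_camera("wrist");S=viewer.read_camera("scene")
pickle.dump((s,p,S),open("q.pkl","wb"))
print(s["tool_pos"],s["clock"],s["contact_force"],np.round(s["joints"],2))
cv2.imwrite("pics/q1.png",cv2.resize(p["color"][150:300,240:420],None,fx=4,fy=4,interpolation=2));cv2.imwrite("pics/q2.png",cv2.resize(S["color"][175:250,395:465],None,fx=8,fy=8,interpolation=2))
```

```text
[ 0.66328593 -0.01241719  0.31433106] 25.7833 [-0.92225578 -0.96374001  0.1794732 ] [-0.43  0.94  0.83  1.39 -0.43  1.88 -1.19]
```

View pics/q1.png

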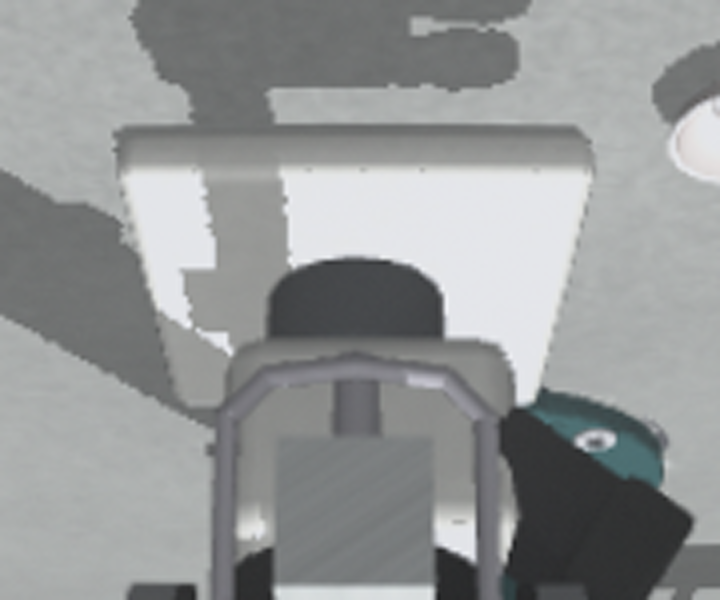

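View pics/q2.png

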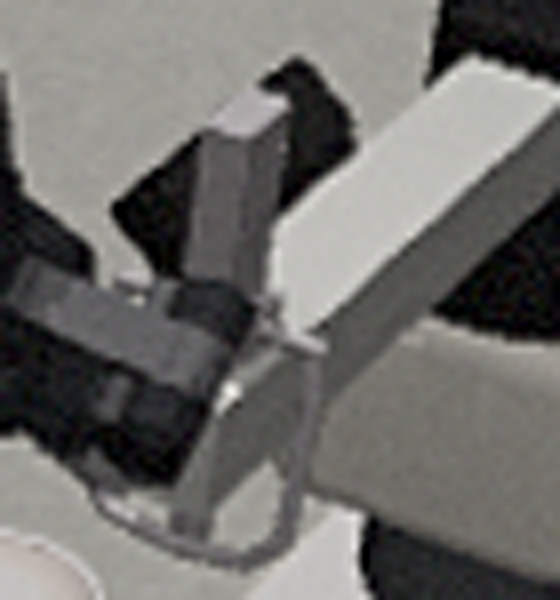

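Run:
```python
from h import *
import pickle;s,p,S=pickle.load(open("q.pkl","rb"))
H=np.array([.539,.0015,.246]);o=np.array([np.cos(np.radians(-6.2)),np.sin(np.radians(-6.2)),0]);yv=np.array([-o[1],o[0],0])
w=lambda X:((wproj(p,s,X)-[240,150])*4+1.5).round(1)
c=lambda X:((proj(S,X)-[395,175])*8+3.5).round(1)
z=np.array([0,0,1.])
for th in [1.1,1.2,1.3,1.4,1.45,1.5]:
    e=H+.05*(o*np.cos(th)-z*np.sin(th)); print(th,"wrist",w(e),"scene",c(e))
print("boom end bot L/R, top",[w(H+.022*o+k*.012*yv-.006*z-d*z) for k in(1,-1) for d in (0,.024)],[c(H+.022*o+k*.012*yv-.006*z-d*z) for k in(1,-1) for d in (0,.024)])
print("shank tip",w(H-.054*z),c(H-.054*z)," tabtop",c(H+.044*z))
```

```text
1.1 wrist [355.9 347.9] scene [142.1 570.2]
1.2 wrist [355.9 349.1] scene [152.7 567.9]
1.3 wrist [355.9 353.4] scene [164.  563.3]
1.4 wrist [355.9 360.4] scene [175.7 556.4]
1.45 wrist [355.9 364.9] scene [181.7 552.1]
1.5 wrist [355.9 370. ] scene [187.8 547.3]
boom end bot L/R, top [array([274. , 585.2]), array([277.4, 435.1]), array([437.4, 585.3]), array([434.3, 435.3])] [array([223. , 420.5]), array([208.3, 527.6]), array([108.9, 377.1]), array([ 96.2, 483.5])]
shank tip [355.9 357.3] [194.3 556.4]  tabtop [253.9 116.3]
```

Call:
jog_arm(
  slide=[
    [0,0,-20],
    [0,0,-45],
    [0,0,-75],
    [0,0,-105],
    [0,0,-130],
    [20,0,-150],
    [40,0,-160],
    [40,0,-160],
    [40,0,-160],
  ],
  angular=[
    [0,0,0],
    [0,0,0],
    [0,0.05,0],
    [0,0.15,0],
    [0,0.25,0],
    [0,0.35,0],
    [0,0.45,0],
    [0,0.45,0],
    [0,0.45,0],
  ],
  grip=[34,34,34,34,34,34,34,34,34],
)

```text
clock: 26.63
tool_pos: [0.8047, -0.0273, 0.3968]
ee_rot: [0.983, -0.053, -0.176, -0.01]
contact_force: [0.2, 0.2, -1.1]
gripper_width: 0.034
```

Run:
```python
from h import *
viewer.read_camera("top")
s=status.observe();S=viewer.read_camera("scene");T=viewer.read_camera("top")
print(s["tool_pos"],s["clock"],np.round(s["joints"],2))
cv2.imwrite("pics/r1.png",S["color"]);cv2.imwrite("pics/r2.png",cv2.resize(S["color"][175:250,395:465],None,fx=8,fy=8,interpolation=2))
for n in ["bottle","slidebox","dish","pin"]:
    print(n,[toW(q["point"],P).round(3) for P in(S,T) for q in viewer.landmark_of(P,n)[:1]])
```

```text
[ 0.80462539 -0.02727073  0.39657752] 26.6833 [-0.37  0.91  0.88  1.08 -0.57  1.75 -1.28]
bottle [array([ 0.71 , -0.249,  0.001]), array([ 0.711, -0.243, -0.003])]
slidebox [array([ 0.743, -0.092, -0.001])]
dish [array([ 0.342, -0.117, -0.001]), array([ 0.344, -0.119, -0.005])]
pin [array([0.542, 0.   , 0.239]), array([0.544, 0.001, 0.24 ])]
```

View pics/r1.png

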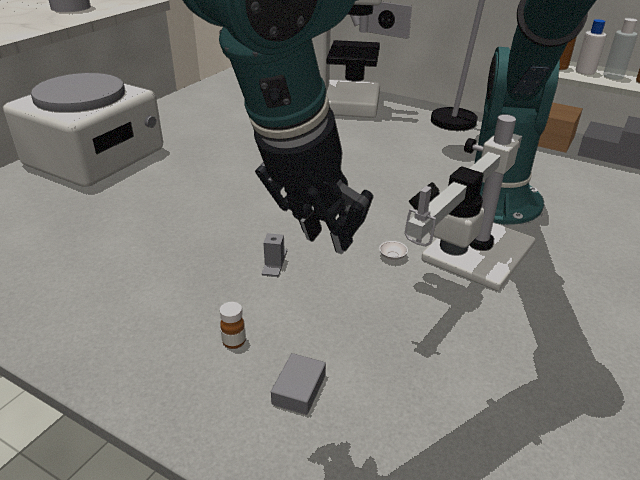

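View pics/r2.png

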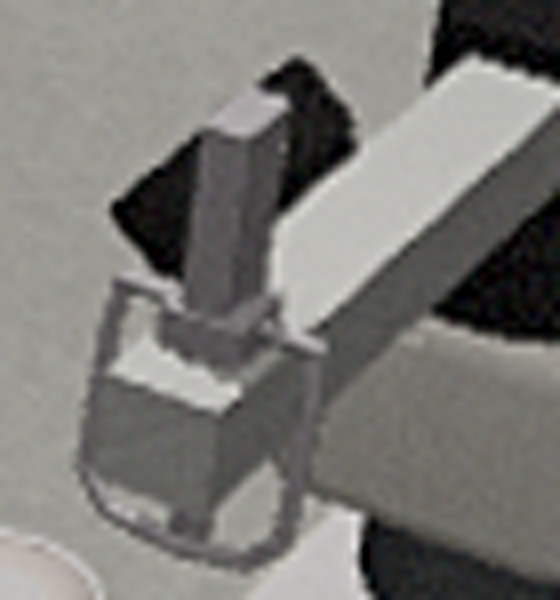

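Run:
```python
import cv2,numpy as np
a=cv2.imread("pics/o2.png")  # 80x80 at 7x from (390,175)
r=cv2.imread("pics/r1.png")[175:255,390:470]
r=cv2.resize(r,None,fx=7,fy=7,interpolation=2)
m=np.hstack([a[:,60:400],r[:,60:400]]);cv2.imwrite("pics/s.png",m)
```

```text
(no output)
```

View pics/s.png

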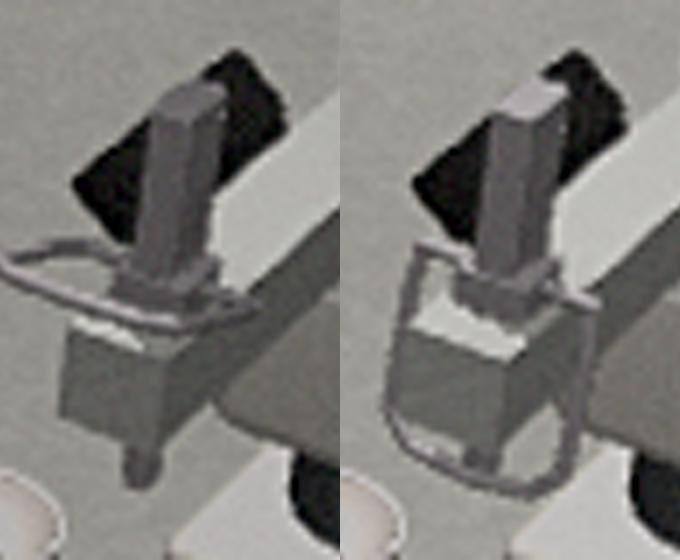

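Run:
```python
from h import *
p=viewer.read_camera("wrist");s=status.observe();print(s["tool_pos"],s["clock"])
H=np.array([.539,.0015,.246]);u,v=wproj(p,s,H).astype(int);print(u,v)
cv2.imwrite("pics/t.png",p["color"])
plan([.66,-.012,.315],-6.2,pitch=.8);plan([.72,-.02,.29],-6.2,pitch=.9)
```

```text
[ 0.80582585 -0.02767658  0.3978008 ] 27.2333
328 398
slide [-1.0937e+02  1.0000e-02  1.2809e+02] rot [ 0.0006 -0.4499  0.0009] mm 168.4 rows 5
slide [-43.95   1.54 130.81] rot [ 0.0007 -0.5499  0.0008] mm 138.0 rows 5
```

View pics/t.png

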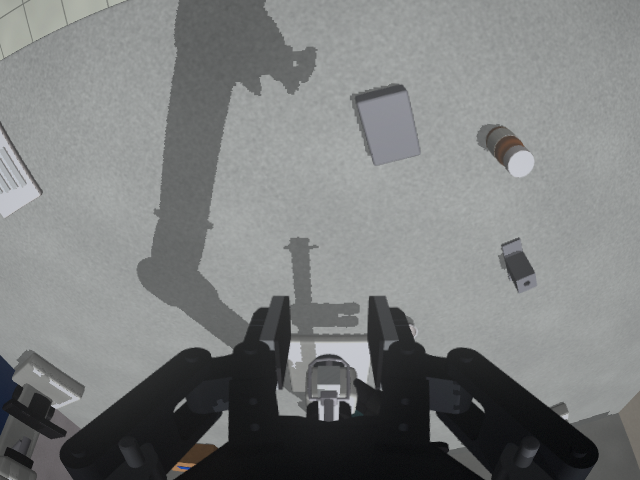

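Run:
```python
from h import *
plan([.688,-.015,.29],-6.2,pitch=.85)
```

```text
slide [-7.4340e+01 -1.0000e-02  1.4191e+02] rot [ 0.0006 -0.4999  0.0008] mm 160.2 rows 4
```

Call:
jog_arm(
  slide=[
    [-10,0,20],
    [-22,0,40],
    [-34,0,65],
    [-46,0,90],
    [-60,0,115],
    [-74,0,142],
    [-74,0,142],
    [-74,0,142],
    [-74,0,142],
  ],
  angular=[
    [0,-0.09,0],
    [0,-0.18,0],
    [0,-0.27,0],
    [0,-0.36,0],
    [0,-0.45,0],
    [0,-0.5,0],
    [0,-0.5,0],
    [0,-0.5,0],
    [0,-0.5,0],
  ],
  grip=[50,60,70,80,85,85,85,85,85],
)

```text
clock: 27.98
tool_pos: [0.6892, -0.0152, 0.2908]
ee_rot: [0.91, -0.049, -0.411, -0.022]
contact_force: [0.5, 0.7, 1.0]
gripper_width: 0.0853
```

Run:
```python
from h import *
viewer.read_camera("top")
s=status.observe();p=viewer.read_camera("wrist");print(s["tool_pos"],s["clock"],np.round(s["joints"],2))
H=np.array([.539,.0015,.246]);u,v=wproj(p,s,H).astype(int);print(u,v)
cv2.imwrite("pics/u1.png",p["color"])
cv2.imwrite("pics/u2.png",cv2.resize(p["color"][v-75:v+60,u-60:u+60],None,fx=4.4,fy=4.4,interpolation=2))
o=np.array([np.cos(np.radians(-6.2)),np.sin(np.radians(-6.2)),0])
w=lambda X:((wproj(p,s,X)-[u-60,v-75])*4.4+1.7).round(0)
z=np.array([0,0,1.])
for th in [1.2,1.3,1.4,1.45,1.5]: print(th,w(H+.05*(o*np.cos(th)-z*np.sin(th))))
print("tip",w(H-.054*z),"tabtop",w(H+.044*z),"head front bottom",w(H-.006*z+.009*o),"head top",w(H+.004*z+.009*o),"boom end top",w(H-.006*z+.022*o),"bot",w(H-.03*z+.022*o))
```

```text
[ 0.68952762 -0.01551056  0.29152565] 28.0333 [-0.39  1.01  0.82  1.3  -0.44  1.93 -1.2 ]
327 346
1.2 [269.  16.]
1.3 [269.  15.]
1.4 [269.  18.]
1.45 [269.  21.]
1.5 [269.  24.]
tip [269.   7.] tabtop [269. 612.] head front bottom [269. 287.] head top [269. 352.] boom end top [269. 274.] bot [269. 114.]
```

View pics/u2.png

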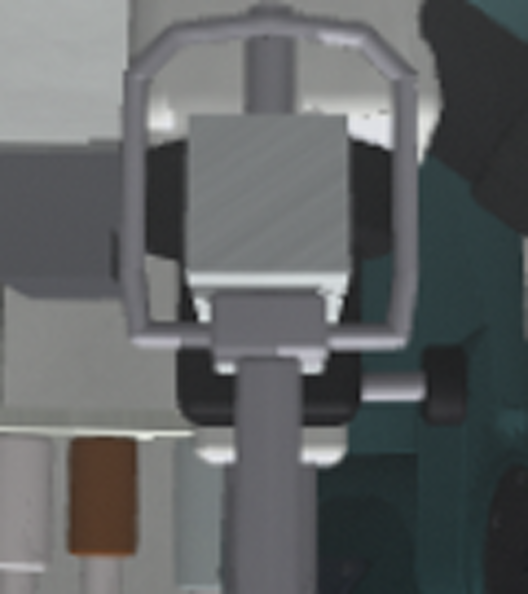

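Run:
```python
from h import *
plan([.70,-.017,.42],-6.2,pitch=.2)
```

```text
slide [-88.99   0.34 -92.93] rot [0.0014 0.6455 0.001 ] mm 128.7 rows 6
```

Call:
jog_arm(
  slide=[
    [-10,0,-20],
    [-25,0,-40],
    [-40,0,-55],
    [-58,0,-70],
    [-75,0,-83],
    [-89,0,-93],
    [-89,0,-93],
  ],
  angular=[
    [0,0.05,0],
    [0,0.16,0],
    [0,0.28,0],
    [0,0.4,0],
    [0,0.52,0],
    [0,0.645,0],
    [0,0.645,0],
  ],
  grip=[40,0,0,0,0,0,0],
)

```text
clock: 28.67
tool_pos: [0.699, -0.0191, 0.4273]
ee_rot: [0.994, -0.054, -0.094, -0.006]
contact_force: [-0.8, -1.9, 0.7]
gripper_width: 0.0007
```

Run:
```python
from h import *
viewer.read_camera("top")
print(status.observe()["tool_pos"],status.observe()["clock"],status.observe()["gripper_width"]);plan([.5395,.0012,.395],-6.2)
```

```text
[ 0.69912648 -0.01804923  0.42438067] 28.7167 6.9970632584401656e-06
slide [-151.99   -1.78   60.09] rot [-0.0014  0.1957 -0.0004] mm 163.4 rows 4
```

Call:
jog_arm(
  slide=[
    [-25,0,5],
    [-55,-0.5,12],
    [-85,-1,22],
    [-115,-1.5,35],
    [-140,-1.8,50],
    [-152,-1.8,60],
    [-152,-1.8,60],
    [-152,-1.8,60],
    [-152,-1.8,60],
  ],
  angular=[
    [0,0.05,0],
    [0,0.1,0],
    [0,0.15,0],
    [0,0.196,0],
    [0,0.196,0],
    [0,0.196,0],
    [0,0.196,0],
    [0,0.196,0],
    [0,0.196,0],
  ],
  grip=[0,0,0,0,0,0,0,0,0],
)

```text
clock: 29.47
tool_pos: [0.5413, 0.0029, 0.3909]
ee_rot: [0.999, -0.053, -0.004, 0.0]
contact_force: [0.1, 0.4, 0.6]
gripper_width: -0.0002
```

```bash
python3 look2.py v1;python3 - <<'E'
from h import *
plan([.5395,.0012,.365],-6.2)
E
```

```text
[0.54149131 0.0027209  0.39091244] 29.5167 [0.10433866 0.19778189 0.16728247] [-0.88  0.44  1.1   1.95 -0.46  1.03 -1.24]
slide [-1.28  1.46 25.73] rot [0.0012 0.0073 0.0011] mm 25.8 rows 1
```

View pics/v1.png

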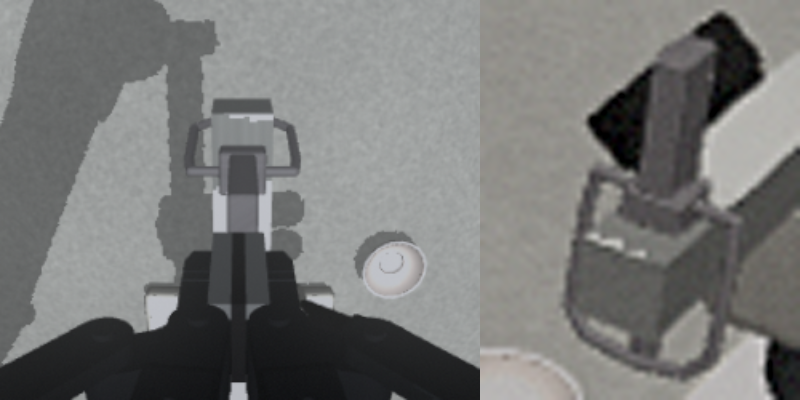

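Now a light press on the tab top to be sure the head is down.

Call:
jog_arm(
  slide=[
    [-1.3,1.4,8],
    [-1.3,1.4,15],
    [-1.3,1.4,20],
    [-1.3,1.4,22.5],
    [-1.3,1.4,24.5],
    [-1.3,1.4,25.5],
    [-1.3,1.4,25.5],
  ],
  angular=[
    [0,0.007,0],
    [0,0.007,0],
    [0,0.007,0],
    [0,0.007,0],
    [0,0.007,0],
    [0,0.007,0],
    [0,0.007,0],
  ],
  grip=[0,0,0,0,0,0,0],
)

```text
clock: 30.2
tool_pos: [0.5378, 0.0016, 0.3645]
ee_rot: [0.999, -0.054, -0.001, 0.0]
contact_force: [-0.5, -0.3, -0.2]
gripper_width: 0.0001
```

Call:
jog_arm(
  slide=[
    [0,0,0.4],
    [0,0,0.8],
    [0,0,1.2],
    [0,0,1.2],
  ],
  angular=[
    [0,0,0],
    [0,0,0],
    [0,0,0],
    [0,0,0],
  ],
  grip=[0,0,0,0],
)

```text
clock: 30.53
tool_pos: [0.5379, 0.0016, 0.3636]
ee_rot: [0.999, -0.054, -0.001, -0.0]
contact_force: [1.0, 0.1, 0.3]
gripper_width: -0.0002
```

Call:
jog_arm(
  slide=[
    [0,0,0.3],
    [0,0,0.6],
    [0,0,0.8],
    [0,0,0.8],
  ],
  angular=[
    [0,0,0],
    [0,0,0],
    [0,0,0],
    [0,0,0],
  ],
  grip=[0,0,0,0],
)

```text
clock: 30.87
tool_pos: [0.538, 0.0014, 0.3631]
ee_rot: [0.999, -0.054, -0.001, -0.0]
contact_force: [-1.2, 0.8, 4.0]
gripper_width: -0.0004
```

Call:
jog_arm(
  slide=[
    [0,0,0.3],
    [0,0,0.6],
    [0,0,0.6],
  ],
  angular=[
    [0,0,0],
    [0,0,0],
    [0,0,0],
  ],
  grip=[0,0,0],
)

```text
clock: 31.12
tool_pos: [0.538, 0.0013, 0.3627]
ee_rot: [0.999, -0.054, -0.001, -0.0]
contact_force: [-0.3, 0.0, 7.5]
gripper_width: 0.0002
```

Call:
jog_arm(
  slide=[
    [0,0,-2],
    [0,0,-10],
    [0,0,-30],
    [0,0,-60],
    [0,0,-90],
    [20,0,-110],
    [55,0,-110],
    [95,0,-110],
    [130,0,-110],
    [130,0,-110],
  ],
  angular=[
    [0,0,0],
    [0,0,0],
    [0,0,0],
    [0,0,0],
    [0,0,0],
    [0,0,0],
    [0,0,0],
    [0,0,0],
    [0,0,0],
    [0,0,0],
  ],
  grip=[0,0,0,0,0,0,0,0,0,0],
)

```text
clock: 31.95
tool_pos: [0.6726, -0.0113, 0.4707]
ee_rot: [0.999, -0.052, 0.001, 0.002]
contact_force: [0.1, 1.4, -0.9]
gripper_width: -0.0001
```

Run:
```python
from h import *
for i in range(4): viewer.read_camera("top")
s=status.observe();p=viewer.read_camera("wrist");S=viewer.read_camera("scene")
print(s["tool_pos"],s["clock"],np.abs(s["dq"]).max(),s["contact_force"])
b=cv2.resize(S["color"][180:250,390:460],None,fx=8,fy=8,interpolation=2);cv2.imwrite("pics/w.png",b)
print([ (n,toW(viewer.landmark_of(S,n)[0]["point"],S).round(3)) for n in ["pin","ring_end","bottle","dish","slidebox"] if viewer.landmark_of(S,n)])
```

```text
[ 0.66627213 -0.01274026  0.47171133] 32.15 0.017890081043592417 [ 0.29319511 -0.64623657  0.73089579]
[('pin', array([ 0.54 , -0.001,  0.24 ])), ('ring_end', array([0.542, 0.001, 0.196])), ('bottle', array([ 0.71 , -0.247,  0.003])), ('dish', array([ 0.342, -0.115, -0.002])), ('slidebox', array([ 0.745, -0.094,  0.004]))]
```

View pics/w.png

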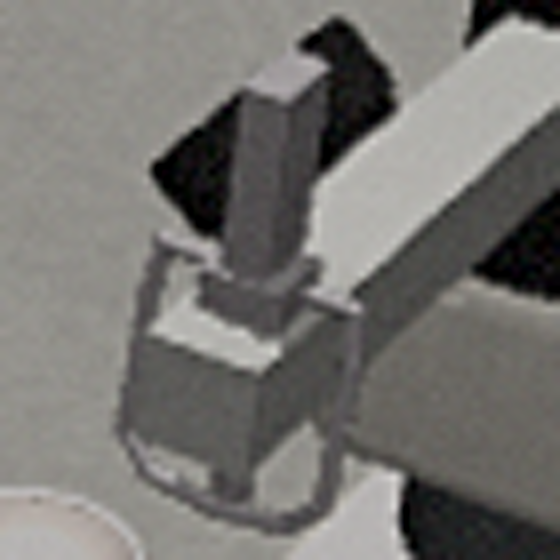

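```bash
python3 -c "
from cell import manip; print(manip.sign_off())"
```

```text
the job is handed in; nothing more can be done
None
```

The linchpin is in the boom's cross hole with its head flush. Its ring is swung down around the boom to its stop, and the arm is well clear. I handed the job in at about 32 s of the 72 s allowed.

- **Insertion:** I lined the pin up over the hole with the wrist camera and it entered without catching on the edge. Going in, I felt the ball press sideways with about 5 N. At the seat the push reached about 11 N, against the 18 N limit.
- **Head flush:** Two pictures after the ring push left room for the head to be up to about 1 mm high. I therefore pressed lightly on the tab, reaching about 7.5 N. Contact came at the height a seated head should give, 0.290 m at the tab top. This press came after the ring was already down.
- **Ring:** I pushed it along its arc with the fingers on either side of the boom and met about 5.5 N at the end. The wrist pictures put it at about 1.45 to 1.5 rad. The ring's end measured at a height of 0.196 m, as expected for the stop.
- **Jar, slide box and dish:** Their final positions match their starting ones to about 5 mm, which is roughly the measuring error.

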